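# Clear and cover the spray-source deck

## Robot

A 6-joint arm with a two-finger parallel gripper is mounted at the origin on the work surface. World frame = base frame: x ahead of the robot, y to its left, z up, the work surface at z = 0. Lengths are in m, angles in rad, forces in N, time in s.
With the tool pointing down it reaches from about 0.4 to 0.825 m from the base axis. Payload 7 kg.
Tool frame: the origin (TCP) lies at the centre of the arm's flange, where the gripper is bolted on; the fingertips stand 178 mm ahead of it and the grasp point (between the pads) lies 159 mm ahead of it; z points along the fingers, y is the direction in which the jaws open and shut (so a half turn about z gives the same grasp; the last joint's range is limited). The gripper opens to 88 mm and grips with 3 to 60 N. Pads are 19 mm wide; open, the fingers measure 130 mm over their backs; the gripper's body (78 mm by 193 mm) begins 47 mm behind the grasp point.
Start: joints at [1.6, 0.359, 0.012, 0, -1.224, -0.288], TCP at [0.173, 0.652, 0.405] pointing down, gripper open.
Joint ranges: [-3.07, 3.07], [-1.43, 2.12], [-1.02, 1.25], [-3.03, 1.67], [-3.05, -0], [-3.03, 3.03]. Speed limits (rad/s): [2.39, 2.39, 3.01, 3.14, 3.14, 3.14].

## Interface

Orientations are given as [roll, pitch, yaw] about the fixed x, y, z axes, in that order (R = Rz(yaw) Ry(pitch) Rx(roll)).
In Python, from station import * gives the robot as it stands.
- The arm moves only by the tool send_rows, never from a script. Its argument "motion" is a list of rows, each an object with "offset": the shift along the tool's x, y, z in cm, a list of three; "turn": the turn about the tool's z in degrees. In form: [{"offset": [x, y, z], "turn": turn}, ...]. A call has 1 to 8 rows; each row is the pose to reach, as a shift and turn from the pose commanded when the call began, along the tool's axes at that moment; what a row does not reach only later rows make up. A row lasts 1/10 s, in which the tool goes at most 50 mm and 8.59 degrees, less where a joint would pass 70% of its speed; a pose out of reach is approached as far as the arm can. A call with a gripper value outside its range is refused whole. "hand" is the opening, from -1 (shut) to 1 (fully open), set as the call begins (left out, the last holds). The fingers move at their own pace and stop on an object; "squeeze" is the grip in N (left out, the last holds). Time passes only in rows, so rows that repeat a pose let the fingers close. It gives the time, the measured TCP pose, the force and the opening at its end, in the units of the state.
- get_state(): the state, without advancing time (a new reading comes with each control period).
- grab_frame(name): name is "scene" or "top" or "wrist"; returns a dict with "frame" (384x512x3 uint8, blue, green, red), "range_z" (384x512 float32, m along the optical axis (not along the pixel's ray), 0 where there is no reading), "vertical_fov" (degrees; the focal length in pixels is half the picture's height over the tangent of half this angle, whatever the lens; pixels are square), "cx", "cy" (the principal point, pixels), "cam_to_world" (4x4, takes a point from camera to world coordinates). Camera axes: x right, y up, looking along -z (the intrinsics and any distortion apply to the point x, -y, -z); pixel columns grow to the right and rows downward; lengths in m; the calibration is good to about 2 mm. A picture is of the moment at which its call begins.
- job_done(): hands the job in, once; it reports no verdict.
The state is a dict: "t": time; "q": joint angles; "qd": joint speeds; "joint_efforts": joint torques, N m; "eef_pos": TCP position; "ee_rot": TCP orientation; "force": force on the tool from outside, world axes, zero at the start; "moment": the same for the moment, N m; "width": finger opening in m.
Only numpy, scipy, OpenCV 4.12 (cv2) and the standard library are available. Lean on these libraries where they do the work, as an engineer would, in place of code of your own. Each camera call takes 0.05 s, during which the arm holds its last target. There are 200 camera calls.

## Task

Put away the source after service: pass every steel spray probe on the black deck through the port in the dry box's sloping wall, so that they all lie inside, without touching the port's black rim with the probes or the gripper, and put every piece of packing foam in the grey bin. Once the deck is clear, move the white cover plate over the deck until its hole sits over the upright steel pin and let it drop, so that it lies flat on the deck around the pin. Leave the other bottles, tools and fittings where they are.

Things in the scene. Friction and masses are not known exactly. Their poses are not given: they have to be found in the camera images.
- deck: fixed black base plate, 220 (x) x 360 (y) x 12 mm thick, on the table; origin at the centre of its underside. It carries the upright steel pin (pin_tip) at x +50, y +45 mm and, at x +50, y -135 mm, a fixed steel feed-through (48 mm across, rising to 64 mm above the table). The probes and the foam start on it.
- pin_tip (a point): top of the fixed upright steel pin on the deck: 16 mm diameter, top 40 mm above the table and 28 mm above the deck's surface; its last 8 mm taper to 8 mm diameter.
- cover_grip (a point): middle of the upright grip rib on the loose white cover plate. Plate 90 (x) x 140 (y) x 8 mm; rib on top, 14 mm thick in x, 50 mm long in y, 30 mm high (8 to 38 mm above the plate's underside); this point is 23 mm above the underside, 8 mm towards -y of the plate's centre. Axes: the plate's. Starts flat on the table between robot and deck.
- cover_hole (a point): centre of the 25 mm hole through the cover plate, half-way through its thickness (4 mm above its underside): 53 mm towards +y of the rib's middle. Axes: those of the plate.
- drybox: fixed dry-storage box, closed but for its port: 230 (x, -100 to +130 mm) x 240 (y) mm, 175 mm high, walls 5 mm, inner floor 12 mm above the table. Origin on the table. Its front (-x) wall rises 80 mm upright, then slopes back at 30 degrees from level to the roof, from x -100 to +65 mm; the slope holds the port. Roof, back and sides are clear plastic.
- rim: black port frame, 20 mm wide, in the sloping wall. Origin: centre of the opening in the wall's outer face, 18 mm towards -x of the box's origin, 127 mm above the table. x runs up the slope (away from the front), y across, z straight out of the box (up and forward, 30 degrees from vertical). Opening 104 mm along x, 116 mm along y. The frame reaches from 8 mm inside to 2 mm outside that face.
- bin: fixed grey open waste bin, 200 (x) x 160 (y) x 90 mm high, walls 4 mm; origin at the centre of its underside.
- probe0_c (a point): centre of a steel spray probe (one of two or three alike), lying along its x: a middle block 44 (x) x 32 x 32 mm, with a tan knurled nut 26 mm across and 16 mm long at its +x end and a steel stub 16 mm across and 14 mm long at its -x end; 74 mm over all, about 0.15 kg. Grasp it across the block. None if absent.
- probe1_c (a point): centre of a steel spray probe (one of two or three alike), lying along its x: a middle block 44 (x) x 32 x 32 mm, with a tan knurled nut 26 mm across and 16 mm long at its +x end and a steel stub 16 mm across and 14 mm long at its -x end; 74 mm over all, about 0.15 kg. Grasp it across the block. None if absent.
- probe2_c (a point): centre of a steel spray probe (one of two or three alike), lying along its x: a middle block 44 (x) x 32 x 32 mm, with a tan knurled nut 26 mm across and 16 mm long at its +x end and a steel stub 16 mm across and 14 mm long at its -x end; 74 mm over all, about 0.15 kg. Grasp it across the block. None if absent.
- chunk0_c (a point): middle of a stepped offcut of pale packing foam (one of two or three): base 62 (x) x 44 (y) x 24 mm with a second layer 38 (x) x 44 (y) x 22 mm, 42 mm high in all; this point is half-way up, over the base's centre. The second layer's middle lies 12 mm towards -x. About 20 g, firm enough to grip across y. None if absent.
- chunk1_c (a point): middle of a stepped offcut of pale packing foam (one of two or three): base 62 (x) x 44 (y) x 24 mm with a second layer 38 (x) x 44 (y) x 22 mm, 42 mm high in all; this point is half-way up, over the base's centre. The second layer's middle lies over the base's middle. About 20 g, firm enough to grip across y. None if absent.
- chunk2_c (a point): middle of a stepped offcut of pale packing foam (one of two or three): base 62 (x) x 44 (y) x 24 mm with a second layer 38 (x) x 44 (y) x 22 mm, 42 mm high in all; this point is half-way up, over the base's centre. The second layer's middle lies 12 mm towards +x. About 20 g, firm enough to grip across y. None if absent.
- wrench: bystander, to be left where it is: steel wrench, 160 mm, lying on the table; origin at its underside.
- solvent: bystander, to be left where it is: brown bottle, 60 mm across, 130 mm high; origin at its underside.
- vial: bystander, to be left where it is: small glass jar, 44 mm across, 55 mm high; origin at its underside.
- beaker: bystander, to be left where it is: glass beaker, 70 mm across, 80 mm high; origin at its underside.
- clampring: bystander, to be left where it is: flat steel clamp ring, 90 mm across, 15 mm high; origin at its underside.
- driver: bystander, to be left where it is: screwdriver, 170 mm, lying on the table; origin at its underside.

How it is judged:
On the way, in this order (a step that is already met when the one before it is completed fails the run):
1. all probes are inside the dry box and all foam is in the bin (x of probe0_c in the frame of drybox between -0.095 and 0.125 m and y of probe0_c in the frame of drybox between -0.115 and 0.115 m and z of probe0_c in the frame of drybox between 0 and 0.11 m and z of each of probe0_c, probe1_c, probe2_c in the frame of rim below -0.02 m and x of probe1_c in the frame of drybox between -0.095 and 0.125 m and y of probe1_c in the frame of drybox between -0.115 and 0.115 m and z of probe1_c in the frame of drybox between 0 and 0.11 m and x of probe2_c in the frame of drybox between -0.095 and 0.125 m and y of probe2_c in the frame of drybox between -0.115 and 0.115 m and z of probe2_c in the frame of drybox between 0 and 0.11 m and x of chunk0_c in the frame of bin between -0.1 and 0.1 m and y of chunk0_c in the frame of bin between -0.08 and 0.08 m and z of chunk0_c in the frame of bin between 0 and 0.1 m and x of chunk1_c in the frame of bin between -0.1 and 0.1 m and y of chunk1_c in the frame of bin between -0.08 and 0.08 m and z of chunk1_c in the frame of bin between 0 and 0.1 m and x of chunk2_c in the frame of bin between -0.1 and 0.1 m and y of chunk2_c in the frame of bin between -0.08 and 0.08 m and z of chunk2_c in the frame of bin between 0 and 0.1 m), for 0.2 s.
2. the cover lies flat on the deck with its hole around the pin (horizontal distance between cover_hole and pin_tip below 0.007 m and z of cover_hole in the frame of deck below 0.02 m and angle between cover_hole's own z axis and vertical below 0.06 rad), for 0.2 s.
At the end, for the whole second after the job is handed in: Every probe lies in the dry box and every foam piece in the bin (its middle within the walls, under 100 mm above the table); the cover lies flat on the deck (0.06 rad, under 4 mm up), its hole centred within 7 mm of the pin; all released and at rest (all of step 1 and all of step 2 and linear speed of each of probe0, probe1, probe2, chunk0, chunk1, chunk2, cover below 0.02 m/s); the robot touches nothing.
It fails at once if the port's rim is touched (more than 1 N) (contact force between rim and anything else above 1 N).
It fails at once if a bystander (wrench, bottle, jar, beaker, ring or screwdriver) is displaced by more than 30 mm (distance of any of wrench, solvent, vial, beaker, clampring, driver from where it was at the start of the episode above 0.03 m).
Of probe0, probe1, probe2 only 2 to 3 are there at a start; the rules pass over those that are not, and their reading is None.
Of chunk0, chunk1, chunk2 only 2 to 3 are there at a start; the rules pass over those that are not, and their reading is None.
At some moment in a run one of chunk0, chunk1, chunk2, cover may be knocked a few centimetres aside while the robot is not near it.
It also fails if it takes over 208 s, if anything falls off the work surface, if the arm or the gripper's body presses on something with over 40 N, if the wrist force passes 120 N, or if a joint passes its speed limit or range.

## Working session

There is one attempt and no reset: what is moved stays moved. The work goes in short steps, Python scripts to look and compute and a tool call to move; the robot and the scene stay as the last step left them, time stands still between calls to the robot, and variables do not carry over. Pictures are saved under pics/ and viewed, about 12 in all and at most 16, crops included, and the job is handed in when it is done.

Besides the shell and the picture viewer there is one more tool, called after "Emit:" as name([rows], argument=value, ...), one row to a line, values as JSON. send_rows: Moves the arm, as the interface text tells. Its arguments: {"type":"object","properties":{"motion":{"type":"array"},"hand":{"type":"number"},"squeeze":{"type":"number"}},"required":["motion"]}

```bash
mkdir -p pics; ls; cat > h.py <<'E'
from station import *
import numpy as np, cv2, os
from scipy.spatial.transform import Rotation as Ro
def cloud(g):
    d=g["range_z"]; f=192/np.tan(np.radians(g["vertical_fov"])/2)
    v,u=np.mgrid[:384,:512]
    p=np.stack([(u-g["cx"])/f*d,-(v-g["cy"])/f*d,-d,np.ones_like(d)],-1)
    w=(p@np.array(g["cam_to_world"]).T)[...,:3]; w[d==0]=np.nan
    return w
E
python3 - <<'E'
from h import *
for n in("scene","top"):
    g=grab_frame(n); cv2.imwrite(f"pics/{n}0.png",cv2.resize(g["frame"],(800,600)))
    np.savez(f"{n}0.npz",**g); print(n,{k:v for k,v in g.items() if k not in("frame","range_z")})
print(get_state())
E
```

```text
pics
scene {'vertical_fov': 49.71602474216195, 'cx': 257.2748378522638, 'cy': 184.5126621859714, 'cam_to_world': array([[ 0.2929159 , -0.62036895,  0.72755937,  1.26246699],
       [ 0.95603202,  0.20137135, -0.21319559, -0.21744208],
       [-0.01424969,  0.75801844,  0.65207745,  0.78319405],
       [ 0.        ,  0.        ,  0.        ,  1.        ]])}
top {'vertical_fov': 43.44800361465187, 'cx': 249.02333413004604, 'cy': 179.99492909764805, 'cam_to_world': array([[ 1.53704577e-03,  9.95123240e-01, -9.86274544e-02,
         3.75449909e-01],
       [-9.99917417e-01,  2.71017387e-04, -1.28485840e-02,
        -1.02519929e-02],
       [-1.27591948e-02,  9.86390583e-02,  9.95041476e-01,
         1.59338453e+00],
       [ 0.00000000e+00,  0.00000000e+00,  0.00000000e+00,
         1.00000000e+00]])}
{'t': 0.1, 'q': array([ 1.60014299e+00,  3.59347882e-01,  1.11243377e-02, -3.35280990e-04,
       -1.22409732e+00, -2.88101871e-01]), 'qd': array([ 0.00087193, -0.00109568,  0.00102546,  0.00292874, -0.00045066,
       -0.00072467]), 'joint_efforts': array([-1.81586369e-03, -5.84164274e+01,  2.93750793e+01,  7.01568648e+00,
        1.01079335e-02, -6.30680302e-05]), 'eef_pos': array([0.17266955, 0.65235655, 0.40377887]), 'ee_rot': array([ 3.14004138e+00, -1.31008975e-04, -2.58869275e-01]), 'force': array([ 0.03299475, -0.19743289,  0.22260628]), 'moment': array([-0.00356417, -0.0443454 ,  0.02499377]), 'width': 0.08799832210597558}
```

View pics/scene0.png

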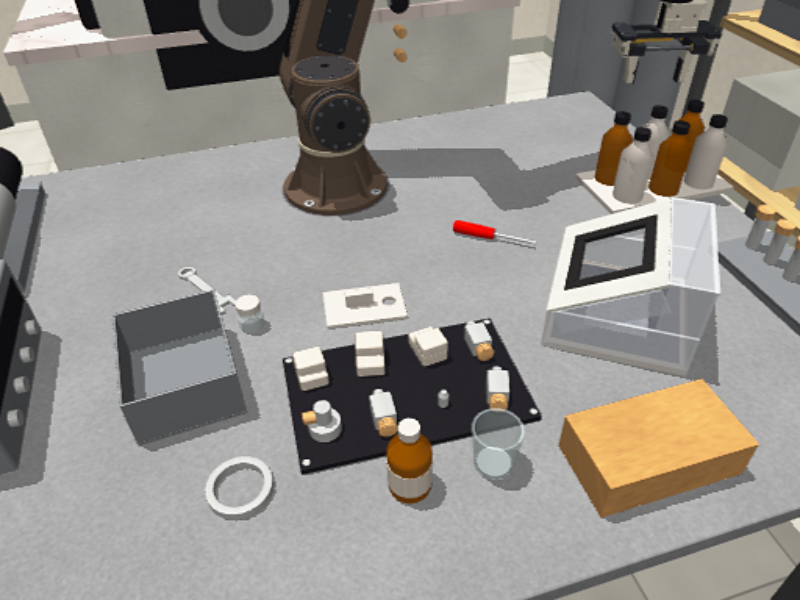

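View pics/top0.png

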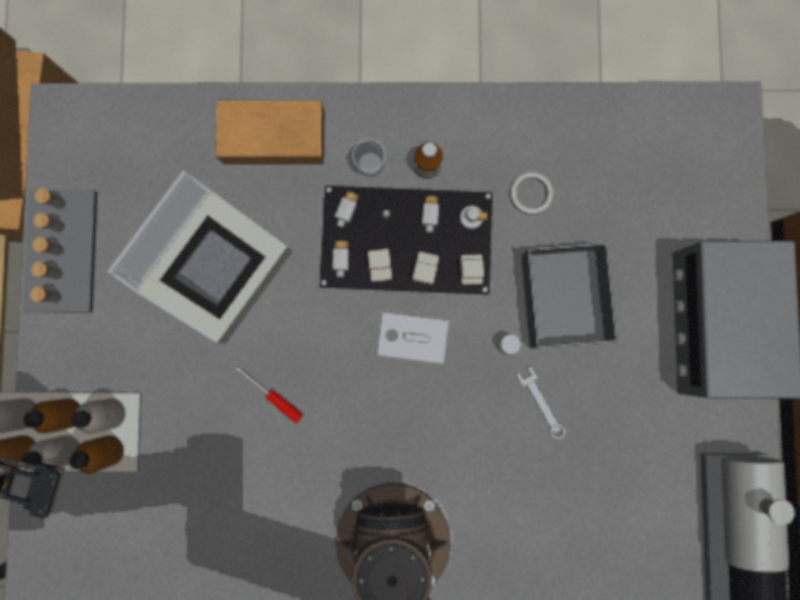

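```bash
python3 - <<'E'
from h import *
for n in("top","scene"):
    g=dict(np.load(n+"0.npz")); w=cloud(g); im=g["frame"].astype(int)
    hsv=cv2.cvtColor(g["frame"],cv2.COLOR_BGR2HSV); V=im.max(2)
    X,Y,Z=w[...,0],w[...,1],w[...,2]
    print(n,"valid",np.isfinite(Z).mean(),"table z",np.nanmedian(Z[(abs(X-.3)<.05)&(abs(Y)<.1)]))
    def show(name,m,amin=30):
        k,l,s,c=cv2.connectedComponentsWithStats(m.astype(np.uint8))
        for i in range(1,k):
            if s[i,4]<amin: continue
            P=w[l==i]; P=P[np.isfinite(P).all(1)]
            if len(P)<10: continue
            r=cv2.minAreaRect(P[:,:2].astype(np.float32)*1000)
            print(name,"px",c[i].round(),"n",s[i,4],"med z",np.percentile(P[:,2],[5,50,95]).round(4),"rect",np.round(r[0],1),np.round(r[1],1),round(r[2],1))
    ws=(X>.35)&(X<1.0)&(Y>-.5)&(Y<.6)
    show("black",(V<45)&ws,60)
    show("light",(V>120)&(hsv[...,1]<90)&ws&(Z>.008),25)
    show("col",(hsv[...,1]>110)&ws,10)
E
```

```text
top valid 0.99591064453125 table z -0.0006755418908679367
black px [258. 151.] n 4449 med z [0.0054 0.0114 0.0174] rect [622.9 -24.3] [351.9 214.4] 87.7
black px [135. 171.] n 778 med z [0.0949 0.1305 0.1634] rect [555.7 366.5] [147.9 148.5] 55.2
black px [386. 187.] n 307 med z [0.0132 0.0395 0.0674] rect [ 508.  -433.1] [189.5   6. ] 4.9
black px [338. 192.] n 155 med z [0.0115 0.0334 0.0575] rect [ 492.2 -277.8] [190.5   2.9] 4.4
light px [239. 100.] n 76 med z [0.0535 0.0781 0.0835] rect [789.5  45.6] [70.6 54. ] 3.6
light px [275.  95.] n 65 med z [0.1224 0.1285 0.1352] rect [786.9 -71.5] [25.5 25.6] 12.6
light px [121. 160.] n 4230 med z [0.0833 0.1679 0.1781] rect [579.1 403.7] [297.5 265.7] 58.6
light px [341. 123.] n 242 med z [0.0092 0.0141 0.0197] rect [ 723.3 -294.4] [87.  88.1] 45.9
light px [221. 134.] n 136 med z [0.0347 0.0426 0.0486] rect [677.5 103.9] [30.4 57.3] 68.6
light px [275. 137.] n 139 med z [0.0318 0.0418 0.048 ] rect [666.1 -76.3] [29.6 55.7] 89.8
light px [301. 138.] n 126 med z [0.0281 0.0368 0.0671] rect [ 666.4 -159.7] [44.6 38.4] 5.0
light px [218. 1
[... 3024 characters left out ...]
6 med z [0.0131 0.0154 0.0176] rect [ 725.2 -295.6] [85.9 90.5] 82.2
light px [261. 310.] n 334 med z [0.0212 0.0423 0.0625] rect [806.6 -81.9] [56.7 19.9] 63.5
col px [310. 225.] n 97 med z [0.0184 0.0341 0.0417] rect [606.6 116.1] [22.  43.7] 19.4
col px [419. 285.] n 7094 med z [0.0155 0.07   0.0726] rect [849.9 258.3] [122.5 221.4] 0.3
col px [319. 257.] n 99 med z [0.027  0.0375 0.0429] rect [712.  88.] [26.3 15.9] 64.4
col px [197. 267.] n 64 med z [0.0139 0.0534 0.0562] rect [ 653.8 -185.3] [16.6 48.4] 89.8
col px [259. 289.] n 747 med z [0.0292 0.0864 0.1061] rect [758.8 -74.1] [ 75.3 113.4] 70.5
col px [263. 318.] n 74 med z [0.0051 0.011  0.0168] rect [808.7 -77.7] [52.7 18. ] 77.5
```

```bash
cat >> h.py <<'E'
def rays(g,uv):
    f=192/np.tan(np.radians(g["vertical_fov"])/2); T=np.array(g["cam_to_world"])
    uv=np.asarray(uv,float).reshape(-1,2)
    d=np.c_[(uv[:,0]-g["cx"])/f,-(uv[:,1]-g["cy"])/f,-np.ones(len(uv))]@T[:3,:3].T
    return T[:3,3],d
def hit(g,uv,p0,n):
    o,d=rays(g,uv); return o+d*(((p0-o)@n)/(d@n))[:,None]
def onz(g,uv,z): return hit(g,uv,np.array([0,0,z]),np.array([0,0,1.]))
def move(x,y,z,yaw,deg=True):
    """offset/turn to put GRASP point at x,y,z (m), tool yaw deg"""
    s=get_state(); R=Ro.from_euler("xyz",s["ee_rot"]).as_matrix()
    tcp=np.array([x,y,z+.159]); o=R.T@(tcp-s["eef_pos"])*100
    dy=(yaw-np.degrees(s["ee_rot"][2])+180)%360-180
    print("t %.1f"%s["t"],"MOVE off",o.round(2),"turn",round(-dy,1),"or",round(-dy+(180 if dy>0 else -180),1),"| yaw now",np.degrees(s["ee_rot"][2]).round(1),"grasp now",(s["eef_pos"]+R[:,2]*.159).round(4),"w",round(s["width"],4),"F",s["force"].round(1))
def rimfit(g,c=(.556,.362),yaw=35.):
    c=np.array([*c,.127]); V=g["frame"].max(2)
    for _ in range(6):
        R=Ro.from_euler("z",yaw,degrees=True).as_matrix()
        s=np.sqrt(.75); ex=R@[s,0,.5]; ey=R@[0,1,0]; n=R@[-.5,0,s]
        p0=c+n*.002
        k,l,st,ce=cv2.connectedComponentsWithStats((V<50).astype(np.uint8))
        T=np.array(g["cam_to_world"]); best=None
        for i in range(1,k):
            if st[i,4]<250: continue
            q=hit(g,ce[i],p0,n)[0]
            if best is None or np.linalg.norm(q-p0)<best[0]: best=(np.linalg.norm(q-p0),i)
        m=(l==best[1]).astype(np.uint8)
        cs,h=cv2.findContours(m,cv2.RETR_CCOMP,cv2.CHAIN_APPROX_NONE)
        out=max(cs,key=cv2.contourArea); inn=[a for a,hh in zip(cs,h[0]) if hh[3]>=0]
        res=[]
        for a in (out,max(inn,key=cv2.contourArea) if inn else out):
            P=hit(g,a.reshape(-1,2),p0,n)-p0
            r=cv2.minAreaRect((np.c_[P@ex,P@ey]*1000).astype(np.float32))
            b=cv2.boxPoints(r); res.append((r[0],r[1],(r[2]+45)%90-45))
        dx,dy=res[0][0]
        # tilt of outer rect measured in-plane ~ yaw error*cos30
        c=c+(ex*dx+ey*dy)/1000*np.array([1,1,1]); c=c-n*0; 
        # restore height 0.127 by sliding along viewing direction
        o=T[:3,3]; v=(c-o)/np.linalg.norm(c-o); c=c+v*((.127-c[2])/v[2])
        yaw+=res[0][2]*.87
    print("rim c",c.round(4),"yaw",round(yaw,2),"outer",np.round(res[0][1],1),"inner off",np.round(res[1][0],1),np.round(res[1][1],1),round(res[1][2],1))
    return c,yaw
E
python3 - <<'E'
from h import *
for n in("top","scene"):
    rimfit(dict(np.load(n+"0.npz")))
g=grab_frame("wrist"); T=g["cam_to_world"]; s=get_state(); R=Ro.from_euler("xyz",s["ee_rot"]).as_matrix()
print("cam in tool",(R.T@(T[:3,3]-s["eef_pos"])).round(3),(R.T@T[:3,:3]).round(2),g["vertical_fov"])
cv2.imwrite("pics/w0.png",g["frame"])
move(.53,.34,.30,35)
E
```

```text
rim c [0.5482 0.3556 0.127 ] yaw 54.69 outer [136.7 148.8] inner off [ 0.7 -1. ] [123.8 109.8] -0.1
rim c [0.5492 0.3515 0.127 ] yaw 54.82 outer [140.3 153.9] inner off [ 2.4 -4.9] [115.6 109.2] -0.2
cam in tool [0.076 0.    0.02 ] [[-0.    0.96  0.28]
 [ 1.    0.    0.  ]
 [ 0.    0.28 -0.96]] 69.15733778885824
t 0.1 MOVE off [42.54 21.06 -5.48] turn -49.8 or 130.2 | yaw now -14.8 grasp now [0.1727 0.6522 0.2449] w 0.0876 F [-0.8  0.7 -0.3]
```

View pics/w0.png

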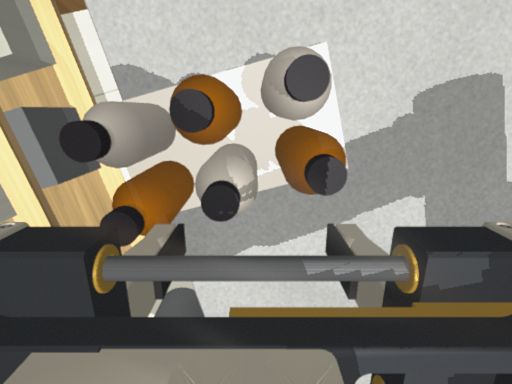

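```bash
python3 - <<'E'
from h import *
move(.511,.301,.30,54.7)
E
```

```text
t 0.1 MOVE off [41.7  25.31 -5.47] turn -69.5 or 110.5 | yaw now -14.8 grasp now [0.1727 0.6522 0.2449] w 0.0876 F [-0.8  0.7 -0.3]
```

Emit:
send_rows([
  {"offset": [5.2, 3.2, -4], "turn": -8.5},
  {"offset": [10.4, 6.3, -5.5], "turn": -17},
  {"offset": [15.6, 9.5, -5.5], "turn": -25.5},
  {"offset": [20.8, 12.6, -5.5], "turn": -34},
  {"offset": [25, 15.2, -5.5], "turn": -42.5},
  {"offset": [29, 17.6, -5.5], "turn": -51},
  {"offset": [33, 20, -5.5], "turn": -59.5},
  {"offset": [37, 22.5, -5.5], "turn": -68},
])

```text
t: 0.95
eef_pos: [0.4367, 0.3779, 0.4595]
ee_rot: [-3.141, -0.0, 0.91]
force: [0.6, 0.3, -0.1]
width: 0.0877
```

```bash
python3 - <<'E'
from h import *
move(.511,.301,.30,54.7)
E
```

```text
t 0.9 MOVE off [-1.51 10.59  0.05] turn -2.6 or 177.4 | yaw now 52.1 grasp now [0.4367 0.3779 0.3005] w 0.0877 F [ 0.6  0.3 -0.1]
```

Emit:
send_rows([
  {"offset": [-0.7, 5, 0], "turn": -2.6},
  {"offset": [-1.5, 10.6, 0], "turn": -2.6},
  {"offset": [-1.5, 10.6, 0], "turn": -2.6},
  {"offset": [-1.5, 10.6, 0], "turn": -2.6},
  {"offset": [-1.5, 10.6, 0], "turn": -2.6},
])

```text
t: 1.45
eef_pos: [0.5095, 0.3025, 0.4592]
ee_rot: [-3.141, 0.0, 0.949]
force: [0.3, -0.2, -0.5]
width: 0.0876
```

```bash
python3 - <<'E'
from h import *
move(.511,.301,.30,54.7)
g=grab_frame("wrist"); np.savez("w1.npz",**g); cv2.imwrite("pics/w1.png",g["frame"])
rimfit(g,(.549,.354),54.7)
g=grab_frame("scene");rimfit(g,(.549,.354),54.7)
E
```

```text
t 1.4 MOVE off [-0.03  0.21  0.02] turn -0.3 or 179.7 | yaw now 54.4 grasp now [0.5094 0.3025 0.3002] w 0.0876 F [ 0.3 -0.2 -0.5]
rim c [0.5503 0.3545 0.127 ] yaw 54.94 outer [140.4 153.9] inner off [0.9 0.4] [117.3 103.3] -0.1
rim c [0.5491 0.3525 0.127 ] yaw 54.35 outer [140.7 155.4] inner off [ 1.4 -4.7] [108.9 116. ] 0.6
```

View pics/w1.png

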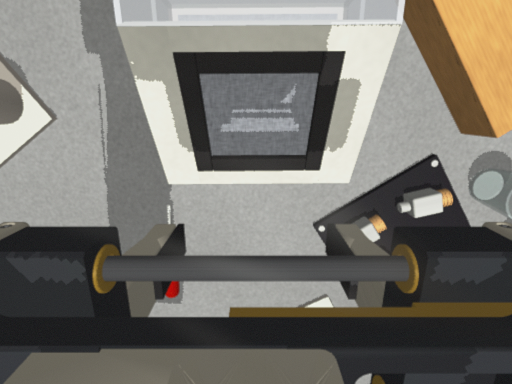

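```bash
cat >> h.py <<'E'
def comps(g,z0,z1,lo=(.45,-.3),hi=(.8,.2),amin=40):
    """light / tan blobs on the deck, seen by camera g; rect in mm at their median height"""
    w=cloud(g); hsv=cv2.cvtColor(g["frame"],cv2.COLOR_BGR2HSV); X,Y,Z=w[...,0],w[...,1],w[...,2]
    ws=(X>lo[0])&(X<hi[0])&(Y>lo[1])&(Y<hi[1])&(Z>z0)&(Z<z1)
    for nm,m in(("light",(hsv[...,2]>100)&(hsv[...,1]<80)&ws),("tan",(hsv[...,1]>100)&(hsv[...,2]>90)&ws)):
        k,l,s,c=cv2.connectedComponentsWithStats(m.astype(np.uint8))
        for i in range(1,k):
            if s[i,4]<amin: continue
            P=w[l==i]; r=cv2.minAreaRect(P[:,:2].astype(np.float32)*1000)
            print(nm,"px",c[i].round(),"n",s[i,4],"z",np.percentile(P[:,2],[5,50,95]).round(4),"rect",np.round(r[0],1),np.round(r[1],1),round(r[2],1))
E
python3 - <<'E'
from h import *
move(.525,.113,.20,-3)
E
```

```text
t 1.6 MOVE off [-14.55  12.36  10.04] turn 57.5 or -122.5 | yaw now 54.5 grasp now [0.509  0.3032 0.3004] w 0.0876 F [-0.4  0.2 -0. ]
```

Emit:
send_rows([
  {"offset": [-3.5, 3, 1.5], "turn": 8.5},
  {"offset": [-7, 6, 4], "turn": 17},
  {"offset": [-10.5, 9, 7], "turn": 25.5},
  {"offset": [-14.5, 12.4, 10], "turn": 34},
  {"offset": [-14.5, 12.4, 10], "turn": 42.5},
  {"offset": [-14.5, 12.4, 10], "turn": 51},
  {"offset": [-14.5, 12.4, 10], "turn": 57.5},
  {"offset": [-14.5, 12.4, 10], "turn": 57.5},
], hand=0.36)

```text
t: 2.35
eef_pos: [0.5258, 0.1131, 0.3596]
ee_rot: [-3.141, -0.0, -0.054]
force: [1.0, -0.0, -0.0]
width: 0.0596
```

```bash
python3 - <<'E'
from h import *
move(.525,.113,.20,-3)
g=grab_frame("wrist"); np.savez("w2.npz",**g); cv2.imwrite("pics/w2.png",g["frame"])
comps(g,.024,.075)
move(.525,.113,.20,-3)
print(get_state()["qd"].round(3))
E
```

```text
t 2.4 MOVE off [-0.08  0.01  0.06] turn -0.1 or 179.9 | yaw now -3.1 grasp now [0.5258 0.1131 0.2006] w 0.0596 F [ 1. -0. -0.]
light px [259.  26.] n 1786 z [0.0341 0.044  0.0455] rect [676.1 103. ] [32.  56.6] 68.5
light px [446.  27.] n 1797 z [0.0336 0.0439 0.0453] rect [663.  -76.4] [32.6 51.3] 86.3
light px [510.  27.] n 100 z [0.0322 0.0334 0.0351] rect [ 664.5 -143.2] [25.3  4.9] 9.3
light px [347.  24.] n 230 z [0.0321 0.0372 0.0409] rect [676.2  16.2] [15.1 14.1] 1.1
light px [423. 140.] n 2724 z [0.0333 0.0527 0.0551] rect [560.8 -66.6] [44.2 62. ] 76.8
light px [500. 137.] n 1065 z [0.0322 0.0366 0.0545] rect [ 557.4 -154.2] [62.8 29. ] 5.6
light px [334. 137.] n 2481 z [0.0348 0.0534 0.0552] rect [565.6  28.2] [62.  44.4] 6.0
light px [255. 134.] n 1423 z [0.0352 0.0442 0.0455] rect [572.2 111. ] [31.4 57.9] 87.6
tan px [255. 102.] n 377 z [0.0332 0.0395 0.0422] rect [609.5 109.7] [26.5 15. ] 86.8
t 2.4 MOVE off [-0.08  0.02  0.06] turn 0.1 or -179.9 | yaw now -2.9 grasp now [0.5259 0.1132 0.2006] w 0.0596 F [ 0.1 -0.5  0.5]
[-0.001  0.001  0.001  0.001 -0.001  0.043]
```

View pics/w2.png

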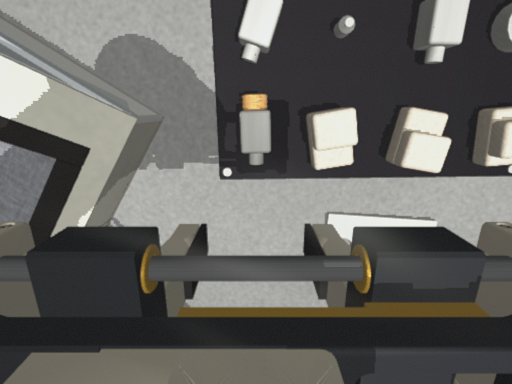

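Emit:
send_rows([
  {"offset": [4, 0, 2], "turn": -0.6},
  {"offset": [5.4, 0, 5], "turn": -0.6},
  {"offset": [5.4, 0, 9], "turn": -0.6},
  {"offset": [5.4, 0, 13], "turn": -0.6},
  {"offset": [5.4, 0, 15.5], "turn": -0.6},
  {"offset": [5.4, 0, 16.7], "turn": -0.6},
  {"offset": [5.4, 0, 16.7], "turn": -0.6},
  {"offset": [5.4, 0, 16.7], "turn": -0.6},
])

```text
t: 3.2
eef_pos: [0.5804, 0.1101, 0.1931]
ee_rot: [-3.141, -0.001, -0.041]
force: [0.7, -0.2, 0.0]
width: 0.0598
```

```bash
python3 - <<'E'
from h import *
move(.5797,.1107,.0335,-2.3)
E
```

```text
t 3.2 MOVE off [-0.07 -0.06  0.06] turn -0.0 or 180.0 | yaw now -2.3 grasp now [0.5806 0.1101 0.0341] w 0.0598 F [ 0.7 -0.2  0. ]
```

Emit:
send_rows([
  {"offset": [0, 0, 0], "turn": 0},
  {"offset": [0, 0, 0], "turn": 0},
  {"offset": [0, 0, 0], "turn": 0},
  {"offset": [0, 0, 0], "turn": 0},
  {"offset": [0, 0, 0], "turn": 0},
  {"offset": [0, 0, 0], "turn": 0},
  {"offset": [0, 0, -2], "turn": 0},
  {"offset": [0, 0, -5], "turn": 0},
], hand=-1, squeeze=35)

```text
t: 4.0
eef_pos: [0.5791, 0.1088, 0.2409]
ee_rot: [3.139, 0.004, -0.044]
force: [1.2, 0.5, -1.9]
width: 0.032
```

```bash
python3 - <<'E'
from h import *
move(.5502,.3552,.25,54.8)
E
```

```text
t 4.0 MOVE off [ -4.05 -24.46 -16.85] turn -57.3 or 122.7 | yaw now -2.5 grasp now [0.5784 0.1084 0.0819] w 0.032 F [ 1.2  0.5 -1.9]
```

Emit:
send_rows([
  {"offset": [0, 0, -5], "turn": -8},
  {"offset": [0, 0, -10], "turn": -16},
  {"offset": [0, 0, -15], "turn": -24},
  {"offset": [-0.5, -4, -17], "turn": -32},
  {"offset": [-1, -8, -17], "turn": -40},
  {"offset": [-2, -12, -17], "turn": -48},
  {"offset": [-3, -16, -17], "turn": -56},
  {"offset": [-3.5, -20, -17], "turn": -57.3},
])

```text
t: 4.8
eef_pos: [0.5529, 0.3119, 0.4123]
ee_rot: [-3.141, 0.0, 0.961]
force: [0.4, 0.7, -0.8]
width: 0.0316
```

```bash
python3 - <<'E'
from h import *
move(.5502,.3552,.25,54.8)
E
```

```text
t 4.8 MOVE off [ 3.4  -2.7   0.33] turn 0.3 or -179.7 | yaw now 55.1 grasp now [0.5528 0.3119 0.2533] w 0.0316 F [ 0.4  0.7 -0.8]
```

Emit:
send_rows([
  {"offset": [1.7, -1.4, 0], "turn": 0.3},
  {"offset": [3.4, -2.7, 0.3], "turn": 0.3},
  {"offset": [3.4, -2.7, 0.3], "turn": 0.3},
  {"offset": [3.4, -2.7, 0.3], "turn": 0.3},
  {"offset": [3.4, -2.7, 0.3], "turn": 0.3},
  {"offset": [3.4, -2.7, 0.3], "turn": 0.3},
])

```text
t: 5.4
eef_pos: [0.5516, 0.353, 0.4096]
ee_rot: [3.142, -0.0, 0.95]
force: [0.6, -0.3, -1.3]
width: 0.0318
```

```bash
python3 - <<'E'
from h import *
move(.5502,.3552,.12,54.8)
g=grab_frame("wrist"); np.savez("w3.npz",**g); s=grab_frame("scene")
cv2.imwrite("pics/w3.png",np.hstack([g["frame"][:, :400],cv2.resize(s["frame"][40:200,330:512],(400,384))]))
E
```

```text
t 5.4 MOVE off [ 0.1  -0.24 13.06] turn -0.4 or 179.6 | yaw now 54.4 grasp now [0.5516 0.353  0.2506] w 0.0318 F [ 0.6 -0.3 -1.3]
```

View pics/w3.png

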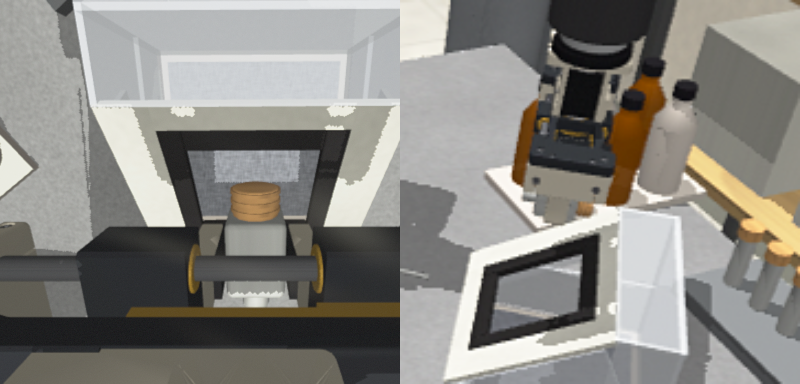

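```bash
cat >> h.py <<'E'
def insert_check(g):
    th=np.radians(54.8); ux=np.array([np.cos(th),np.sin(th)]); uy=np.array([-ux[1],ux[0]])
    w=cloud(g); hsv=cv2.cvtColor(g["frame"],cv2.COLOR_BGR2HSV)
    tan=(hsv[...,1]>90)&(hsv[...,2]>80)&(hsv[...,0]<25); tan[:, :200]=0; tan[:,320:]=0; tan[235:]=0
    k,l,s,c=cv2.connectedComponentsWithStats(tan.astype(np.uint8)); i=1+np.argmax(s[1:,4]) if k>1 else 0
    if k>1:
        P=w[l==i]; a=P[:,:2]@ux; b=P[:,:2]@uy
        print("tan n",s[i,4],"ux 2..98%",np.percentile(a,[2,50,98]).round(4),"uy",np.percentile(b,[2,50,98]).round(4))
    # upper frame band: black above, along the column, on rim plane
    n=np.array([-.5*ux[0],-.5*ux[1],np.sqrt(.75)]); p0=np.array([.5493,.3540,.127])+n*.002
    V=g["frame"].max(2)
    for col in (215,235,275,295):
        r=np.where(V[60:230,col]<60)[0]+60
        if len(r)==0: continue
        j=r[:np.argmax(np.diff(np.r_[r,999])>1)+1]
        A=hit(g,[[col,j[0]-.5],[col,j[-1]+.5]],p0,n)-p0
        print("col",col,"rows",j[0],j[-1],"slope coord of band (mm; expect 72,52 minus inner-wall)",(A@np.array([ux[0]*.866,ux[1]*.866,.5])*1000).round(1))
E
python3 - <<'E'
from h import *
g=dict(np.load("w3.npz")); insert_check(g)
s=get_state();th=np.radians(54.8);ux=np.array([np.cos(th),np.sin(th)]);p=s["eef_pos"][:2]
print("grasp ux,uy",p@ux,p@[-ux[1],ux[0]])
move(.5502,.3552,.12,54.8)
E
```

```text
tan n 1736 ux 2..98% [nan nan nan] uy [nan nan nan]
col 215 rows 131 149 slope coord of band (mm; expect 72,52 minus inner-wall) [71.5 52.7]
col 235 rows 131 149 slope coord of band (mm; expect 72,52 minus inner-wall) [71.4 52.5]
col 275 rows 131 149 slope coord of band (mm; expect 72,52 minus inner-wall) [71.1 52.2]
col 295 rows 131 149 slope coord of band (mm; expect 72,52 minus inner-wall) [71. 52.]
grasp ux,uy 0.6064947457940462 -0.24715158703588602
t 5.5 MOVE off [ 0.08 -0.23 13.07] turn -0.4 or 179.6 | yaw now 54.4 grasp now [0.5516 0.3532 0.2507] w 0.0315 F [ 0.1 -0.1 -0.5]
```

```bash
cat >> h.py <<'E'
def nutend(g,dz=.006):
    s=get_state(); th=s["ee_rot"][2]; t=np.array([np.cos(th),np.sin(th)]); gp=s["eef_pos"][:2]; gz=s["eef_pos"][2]-.159
    hsv=cv2.cvtColor(g["frame"],cv2.COLOR_BGR2HSV)
    m=(hsv[...,1]>90)&(hsv[...,2]>80)&(hsv[...,0]<25); m[:,:200]=0; m[:,320:]=0; m[240:]=0
    k,l,st,c=cv2.connectedComponentsWithStats(m.astype(np.uint8)); i=1+np.argmax(st[1:,4]); x,y,w,h,a=st[i]
    A=onz(g,[[x+w/2-.5,y-.5]],gz-dz-.013)[0,:2]-gp; B=onz(g,[[x-.5,y+h/2],[x+w-.5,y+h/2]],gz-dz)[:,:2]-gp
    print("nut box",x,y,w,h,"tip along tool x mm",(A@t*1000).round(1),"sides across",(B@[-t[1],t[0]]*1000).round(1))
E
python3 - <<'E'
from h import *
nutend(dict(np.load("w3.npz")))
E
```

```text
nut box 231 182 49 40 tip along tool x mm 35.7 sides across [ 13.9 -13.1]
```

Emit:
send_rows([
  {"offset": [0.2, -0.2, 0], "turn": -0.4},
  {"offset": [0.2, -0.2, 0], "turn": -0.4},
  {"offset": [0.2, -0.2, 2], "turn": -0.4},
  {"offset": [0.2, -0.2, 4], "turn": -0.4},
  {"offset": [0.2, -0.2, 6], "turn": -0.4},
  {"offset": [0.2, -0.2, 6], "turn": -0.4},
  {"offset": [0.2, -0.2, 6], "turn": -0.4},
])

```text
t: 6.2
eef_pos: [0.5511, 0.3568, 0.3498]
ee_rot: [3.141, 0.0, 0.958]
force: [0.3, 0.2, -0.1]
width: 0.0315
```

```bash
python3 - <<'E'
from h import *
move(.5506,.3558,.113,54.8)
nutend(grab_frame("wrist"))
th=np.radians(54.8);ux=np.array([np.cos(th),np.sin(th)]);p=get_state()["eef_pos"][:2]
print("grasp ux,uy",p@ux,p@[-ux[1],ux[0]])
E
```

```text
t 6.2 MOVE off [-0.1   0.01  7.78] turn 0.1 or -179.9 | yaw now 54.9 grasp now [0.5511 0.3567 0.1908] w 0.0315 F [ 0.3  0.2 -0.1]
nut box 231 182 49 40 tip along tool x mm 35.6 sides across [ 13.9 -12.9]
grasp ux,uy 0.6094473747916297 -0.2446934901649858
```

Emit:
send_rows([
  {"offset": [-0.1, 0, 0], "turn": 0},
  {"offset": [-0.1, 0, 1.5], "turn": 0},
  {"offset": [-0.1, 0, 3], "turn": 0},
  {"offset": [-0.1, 0, 4.5], "turn": 0},
  {"offset": [-0.1, 0, 6], "turn": 0},
  {"offset": [-0.1, 0, 7], "turn": 0},
  {"offset": [-0.1, 0, 7.8], "turn": 0},
  {"offset": [-0.1, 0, 7.8], "turn": 0},
])

```text
t: 7.05
eef_pos: [0.5502, 0.3558, 0.2708]
ee_rot: [-3.141, 0.001, 0.958]
force: [0.2, 0.3, -1.6]
width: 0.032
```

Emit:
send_rows([
  {"offset": [0, 0, 0], "turn": 0},
  {"offset": [0, 0, 0], "turn": 0},
  {"offset": [0, 0, 0], "turn": 0},
  {"offset": [0, 0, 0], "turn": 0},
  {"offset": [0, 0, 0], "turn": 0},
  {"offset": [0, 0, 0], "turn": 0},
], hand=0.1)

```text
t: 7.65
eef_pos: [0.5503, 0.3559, 0.2716]
ee_rot: [3.142, -0.0, 0.958]
force: [0.1, -1.2, -0.5]
width: 0.0485
```

```bash
python3 - <<'E'
from h import *
move(.5506,.3558,.113,54.8)
g=grab_frame("wrist"); s=grab_frame("scene")
cv2.imwrite("pics/w4.png",np.hstack([g["frame"][:, :400],cv2.resize(s["frame"][40:200,330:512],(400,384))]))
E
```

```text
t 7.7 MOVE off [ 0.01  0.03 -0.04] turn 0.1 or -179.9 | yaw now 54.9 grasp now [0.5504 0.3559 0.1126] w 0.0485 F [ 0.1 -1.2 -0.5]
```

View pics/w4.png

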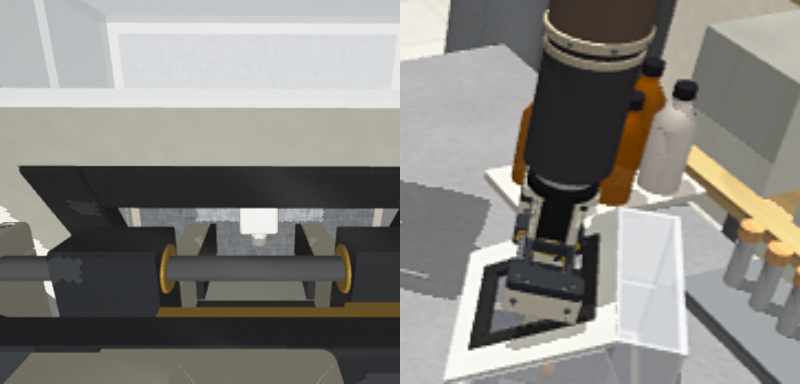

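```bash
python3 - <<'E'
from h import *
move(.632,.121,.20,-22)
E
```

```text
t 7.8 MOVE off [-14.52  20.19  -8.75] turn 76.9 or -103.1 | yaw now 54.9 grasp now [0.5503 0.3559 0.1125] w 0.0486 F [-0.3  0.4 -0.1]
```

Emit:
send_rows([
  {"offset": [0, 0, -3], "turn": 0},
  {"offset": [0, 0, -7], "turn": 0},
  {"offset": [0, 0, -11], "turn": 0},
  {"offset": [0, 0, -14], "turn": 8.5},
  {"offset": [-2.5, 3.5, -14], "turn": 17},
  {"offset": [-5, 7, -14], "turn": 25.5},
  {"offset": [-7.5, 10.5, -14], "turn": 34},
  {"offset": [-10, 14, -13], "turn": 42.5},
], hand=0.36)

```text
t: 8.55
eef_pos: [0.6079, 0.1922, 0.403]
ee_rot: [-3.141, -0.003, 0.211]
force: [0.6, -0.0, 0.6]
width: 0.0598
```

```bash
python3 - <<'E'
from h import *
move(.632,.121,.20,-22)
E
```

```text
t 8.6 MOVE off [0.86 7.47 4.4 ] turn 34.1 or -145.9 | yaw now 12.1 grasp now [0.6083 0.1924 0.244 ] w 0.0598 F [ 0.6 -0.   0.6]
```

Emit:
send_rows([
  {"offset": [0.4, 3.5, 2], "turn": 8.5},
  {"offset": [0.9, 7.4, 4.4], "turn": 17},
  {"offset": [0.9, 7.4, 4.4], "turn": 25.5},
  {"offset": [0.9, 7.4, 4.4], "turn": 34},
  {"offset": [0.9, 7.4, 4.4], "turn": 34},
  {"offset": [0.9, 7.4, 4.4], "turn": 34},
])

```text
t: 9.15
eef_pos: [0.632, 0.1233, 0.3575]
ee_rot: [-3.141, -0.0, -0.372]
force: [-0.2, -0.1, -0.2]
width: 0.0596
```

```bash
python3 - <<'E'
from h import *
g=grab_frame("wrist"); np.savez("w5.npz",**g)
comps(g,.024,.075)
move(.683,.1007,.0335,-22)
E
```

```text
light px [296.   6.] n 101 z [0.0257 0.0429 0.0698] rect [773.8  28. ] [ 3.8 21.4] 68.3
light px [264.  32.] n 386 z [0.028  0.0539 0.073 ] rect [765.2  62.1] [51.8 14.6] 63.6
light px [500.  44.] n 923 z [0.0274 0.0339 0.0356] rect [ 670.4 -151. ] [22.3 46.8] 82.6
light px [429.  74.] n 1884 z [0.0327 0.0439 0.0453] rect [666.8 -76.5] [32.7 58.6] 87.3
light px [335. 105.] n 207 z [0.029  0.0368 0.0411] rect [676.5  15.8] [15.2 15.4] 13.5
light px [258. 131.] n 1479 z [0.035  0.0441 0.0454] rect [676.9 102.9] [31.6 57.9] 68.4
light px [504. 149.] n 764 z [0.0249 0.0329 0.0406] rect [ 560.3 -142.7] [18.  62.7] 76.8
light px [438. 179.] n 2994 z [0.0287 0.0466 0.0551] rect [561.5 -66.4] [44.3 61.2] 76.8
light px [353. 200.] n 2181 z [0.0318 0.0533 0.0552] rect [566.5  28.4] [61.3 44.4] 6.5
tan px [139.  46.] n 1752 z [0.0294 0.0669 0.0713] rect [794.4 174.8] [50.3 11.3] 90.0
tan px [417.  42.] n 401 z [0.0281 0.0381 0.0415] rect [703.7 -78. ] [25.8 15.4] 87.1
tan px [258.  99.] n 284 z [0.0323 0.0384 0.0413] rect [711.6  89.2] [25.6 14.8] 68.5
t 9.2 MOVE off [ 5.58  0.26 16.51] turn 0.7 or -179.3 | yaw now -21.3 grasp now [0.632  0.1235 0.1986] w 0.0596 F [-0.3 -0.5  0. ]
```

Emit:
send_rows([
  {"offset": [4, 0.2, 2], "turn": 0.3},
  {"offset": [5.6, 0.3, 5], "turn": 0.3},
  {"offset": [5.6, 0.3, 9], "turn": 0.3},
  {"offset": [5.6, 0.3, 13], "turn": 0.3},
  {"offset": [5.6, 0.3, 15.5], "turn": 0.3},
  {"offset": [5.6, 0.3, 16.5], "turn": 0.3},
  {"offset": [5.6, 0.3, 16.5], "turn": 0.3},
  {"offset": [5.6, 0.3, 16.5], "turn": 0.3},
])

```text
t: 10.0
eef_pos: [0.6834, 0.1004, 0.1935]
ee_rot: [-3.141, -0.001, -0.38]
force: [-0.6, -0.7, -0.2]
width: 0.0597
```

```bash
python3 - <<'E'
from h import *
move(.6834,.1003,.0335,-21.6)
E
```

```text
t 10.0 MOVE off [0.   0.01 0.1 ] turn -0.2 or 179.8 | yaw now -21.8 grasp now [0.6837 0.1004 0.0345] w 0.0597 F [-0.6 -0.7 -0.2]
```

Emit:
send_rows([
  {"offset": [0, 0, 0], "turn": 0},
  {"offset": [0, 0, 0], "turn": 0},
  {"offset": [0, 0, 0], "turn": 0},
  {"offset": [0, 0, 0], "turn": 0},
  {"offset": [0, 0, 0], "turn": 0},
  {"offset": [0, 0, 0], "turn": 0},
  {"offset": [0, 0, -2], "turn": 0},
  {"offset": [0, 0, -5], "turn": 0},
], hand=-1)

```text
t: 10.8
eef_pos: [0.682, 0.0995, 0.2404]
ee_rot: [3.138, 0.004, -0.383]
force: [0.2, 0.1, -1.1]
width: 0.0319
```

Emit:
send_rows([
  {"offset": [0, 0, -5], "turn": -8.5},
  {"offset": [0, 0, -10], "turn": -17},
  {"offset": [0, 0, -15], "turn": -25.5},
  {"offset": [-4, -3.5, -17], "turn": -34},
  {"offset": [-8, -7, -17], "turn": -42.5},
  {"offset": [-12, -10, -17], "turn": -51},
  {"offset": [-16, -13.5, -17], "turn": -59.5},
  {"offset": [-19, -16.5, -17], "turn": -68},
])

```text
t: 11.6
eef_pos: [0.5688, 0.3204, 0.4125]
ee_rot: [-3.141, 0.0, 0.81]
force: [1.2, 1.1, -1.3]
width: 0.0319
```

```bash
python3 - <<'E'
from h import *
move(.5500,.3555,.25,54.8)
E
```

```text
t 11.6 MOVE off [ 1.25 -3.78  0.35] turn -8.4 or 171.6 | yaw now 46.4 grasp now [0.5688 0.3204 0.2535] w 0.0319 F [ 1.2  1.1 -1.3]
```

Emit:
send_rows([
  {"offset": [0.6, -1.9, 0.3], "turn": -8.4},
  {"offset": [1.25, -3.8, 0.3], "turn": -8.4},
  {"offset": [1.25, -3.8, 3], "turn": -8.4},
  {"offset": [1.25, -3.8, 6], "turn": -8.4},
  {"offset": [1.25, -3.8, 6.3], "turn": -8.4},
  {"offset": [1.25, -3.8, 6.3], "turn": -8.4},
  {"offset": [1.25, -3.8, 6.3], "turn": -8.4},
])

```text
t: 12.3
eef_pos: [0.5523, 0.3545, 0.351]
ee_rot: [3.141, -0.002, 0.949]
force: [-0.6, -0.6, -0.9]
width: 0.0317
```

```bash
cat >> h.py <<'E'
def port():
    move(.5506,.3558,.113,54.8); g=grab_frame("wrist"); nutend(g); insert_check(g) if 0 else None
    th=np.radians(54.8);ux=np.array([np.cos(th),np.sin(th)]);p=get_state()["eef_pos"][:2]
    print("grasp ux,uy (want .6078,-.245)",(p@ux).round(4),(p@[-ux[1],ux[0]]).round(4)); return g
E
python3 - <<'E'
from h import *
port()
E
```

```text
t 12.3 MOVE off [-0.01 -0.22  7.9 ] turn -0.4 or 179.6 | yaw now 54.4 grasp now [0.5526 0.3547 0.192 ] w 0.0317 F [-0.6 -0.6 -0.9]
nut box 231 179 49 40 tip along tool x mm 37.9 sides across [ 13.7 -13.1]
grasp ux,uy (want .6078,-.245) 0.6081 -0.2469
```

Emit:
send_rows([
  {"offset": [-0.12, -0.2, 0], "turn": -0.4},
  {"offset": [-0.12, -0.2, 1.5], "turn": -0.4},
  {"offset": [-0.12, -0.2, 3], "turn": -0.4},
  {"offset": [-0.12, -0.2, 4.5], "turn": -0.4},
  {"offset": [-0.12, -0.2, 6], "turn": -0.4},
  {"offset": [-0.12, -0.2, 7], "turn": -0.4},
  {"offset": [-0.12, -0.2, 7.9], "turn": -0.4},
  {"offset": [-0.12, -0.2, 7.9], "turn": -0.4},
])

```text
t: 13.15
eef_pos: [0.5491, 0.3545, 0.2696]
ee_rot: [-3.141, 0.001, 0.958]
force: [-0.4, -0.8, -1.5]
width: 0.0319
```

Emit:
send_rows([
  {"offset": [0, 0, 0], "turn": 0},
  {"offset": [0, 0, 0], "turn": 0},
  {"offset": [0, 0, 0], "turn": 0},
  {"offset": [0, 0, 0], "turn": 0},
  {"offset": [0, 0, 0], "turn": 0},
  {"offset": [0, 0, 0], "turn": 0},
], hand=0.1)

```text
t: 13.75
eef_pos: [0.5493, 0.3547, 0.2706]
ee_rot: [3.142, -0.0, 0.958]
force: [-0.3, 0.1, 0.2]
width: 0.0485
```

Emit:
send_rows([
  {"offset": [0, 0, -3], "turn": 0},
  {"offset": [0, 0, -7], "turn": 0},
  {"offset": [0, 0, -11], "turn": 0},
  {"offset": [0, 0, -14], "turn": 8.5},
  {"offset": [-2.5, 3.5, -14], "turn": 17},
  {"offset": [-5, 7, -14], "turn": 25.5},
  {"offset": [-7.5, 10.5, -14], "turn": 34},
  {"offset": [-10, 14, -13], "turn": 42.5},
], hand=0.2)

```text
t: 14.55
eef_pos: [0.6068, 0.1911, 0.402]
ee_rot: [-3.141, -0.003, 0.211]
force: [1.8, 0.9, -0.2]
width: 0.052
```

```bash
python3 - <<'E'
from h import *
move(.618,-.075,.20,-2.7)
s=grab_frame("scene"); t=grab_frame("top")
cv2.imwrite("pics/s5.png",np.hstack([cv2.resize(t["frame"][90:240,50:320],(400,222)),cv2.resize(s["frame"][90:260,320:482],(400,420))[:222]]) if 0 else cv2.resize(s["frame"][60:320,100:500],(800,520)))
E
```

```text
t 14.6 MOVE off [-4.49 26.25  4.27] turn 14.8 or -165.2 | yaw now 12.1 grasp now [0.6073 0.1913 0.243 ] w 0.052 F [ 1.8  0.9 -0.2]
```

View pics/s5.png

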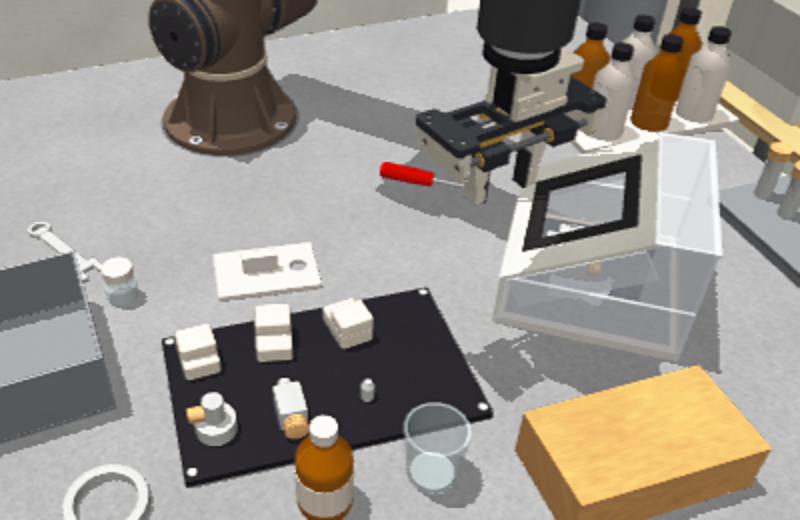

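Emit:
send_rows([
  {"offset": [-0.9, 5, 0], "turn": 8},
  {"offset": [-1.7, 10, 0], "turn": 14.8},
  {"offset": [-2.6, 15, 0], "turn": 14.8},
  {"offset": [-3.5, 20, 2], "turn": 14.8},
  {"offset": [-4.3, 25, 4], "turn": 14.8},
  {"offset": [-4.5, 26.3, 4.3], "turn": 14.8},
  {"offset": [-4.5, 26.3, 4.3], "turn": 14.8},
  {"offset": [-4.5, 26.3, 4.3], "turn": 14.8},
], hand=0.2)

```text
t: 15.45
eef_pos: [0.6189, -0.0745, 0.3573]
ee_rot: [3.141, 0.0, -0.043]
force: [1.2, -0.0, 0.1]
width: 0.0524
```

```bash
python3 - <<'E'
from h import *
g=grab_frame("wrist"); np.savez("w6.npz",**g)
comps(g,.024,.075)
move(.6738,-.0768,.0335,-2.7)
E
```

```text
light px [82. 16.] n 1059 z [0.027  0.0504 0.0725] rect [779.3  72.5] [40.7 12.1] 18.4
light px [136.  28.] n 1091 z [0.0274 0.0522 0.0727] rect [772.2  31.7] [18.7 54.8] 50.5
light px [248.  34.] n 643 z [0.0271 0.0503 0.0658] rect [767.4 -74. ] [22.1 57.6] 4.5
light px [256. 132.] n 1478 z [0.035  0.0441 0.0454] rect [667. -77.] [31.3 58.2] 86.7
light px [337. 130.] n 1507 z [0.0329 0.0349 0.065 ] rect [ 669.1 -162.4] [44.2 46.5] 85.1
light px [170. 130.] n 174 z [0.0304 0.0374 0.0411] rect [677.3  14.9] [14.6 14.1] 39.0
light px [167. 216.] n 1307 z [0.0286 0.0537 0.0553] rect [572.  28.] [50.6 43.5] 6.1
light px [251. 228.] n 2102 z [0.0332 0.0509 0.0552] rect [561.8 -67.4] [44.  60.9] 77.0
light px [334. 215.] n 1221 z [0.0283 0.0423 0.055 ] rect [ 568.1 -162.3] [42.6 42.9] 2.0
tan px [ 9. 12.] n 353 z [0.0251 0.0349 0.0466] rect [790.8 158.8] [10.1 25.3] 25.3
tan px [254.  29.] n 84 z [0.067  0.0713 0.0745] rect [761.1 -78.9] [ 6.3 36.3] 14.0
tan px [256. 100.] n 377 z [0.0328 0.0395 0.0423] rect [704.1 -79.2] [26.4 14.9] 86.7
tan px [364. 131.] n 230 z [0.0482 0.0538 0.0557] rect [ 668.2 -185. ] [14.7 16.9] 88.3
t 15.5 MOVE off [ 5.48  0.07 16.52] turn 0.3 or -179.7 | yaw now -2.4 grasp now [ 0.6191 -0.0738  0.1987] w 0.0527 F [-0.4  0.9 -0. ]
```

Emit:
send_rows([
  {"offset": [4, 0.1, 2], "turn": 0.9},
  {"offset": [5.5, 0.1, 5], "turn": 0.9},
  {"offset": [5.5, 0.1, 9], "turn": 0.9},
  {"offset": [5.5, 0.1, 13], "turn": 0.9},
  {"offset": [5.5, 0.1, 15.5], "turn": 0.9},
  {"offset": [5.5, 0.1, 16.5], "turn": 0.9},
  {"offset": [5.5, 0.1, 16.5], "turn": 0.9},
  {"offset": [5.5, 0.1, 16.5], "turn": 0.9},
])

```text
t: 16.3
eef_pos: [0.6745, -0.0763, 0.1938]
ee_rot: [-3.141, -0.002, -0.056]
force: [0.2, -0.0, 1.2]
width: 0.0528
```

```bash
python3 - <<'E'
from h import *
move(.674,-.0774,.0335,-3.3)
E
```

```text
t 16.3 MOVE off [-0.05  0.11  0.13] turn 0.1 or -179.9 | yaw now -3.2 grasp now [ 0.6749 -0.0763  0.0348] w 0.0528 F [ 0.2 -0.   1.2]
```

Emit:
send_rows([
  {"offset": [0, 0.1, 0], "turn": 0},
  {"offset": [0, 0.1, 0], "turn": 0},
  {"offset": [0, 0.1, 0], "turn": 0},
  {"offset": [0, 0.1, 0], "turn": 0},
  {"offset": [0, 0.1, 0], "turn": 0},
  {"offset": [0, 0.1, 0], "turn": 0},
  {"offset": [0, 0.1, -2], "turn": 0},
  {"offset": [0, 0.1, -5], "turn": 0},
], hand=-1)

```text
t: 17.1
eef_pos: [0.6726, -0.0786, 0.2402]
ee_rot: [3.141, 0.005, -0.058]
force: [-0.3, -0.1, -1.7]
width: 0.0321
```

Emit:
send_rows([
  {"offset": [0, 0, -5], "turn": 0},
  {"offset": [0, 0, -10], "turn": -8},
  {"offset": [-1, -3, -14], "turn": -16},
  {"offset": [-3, -8, -17], "turn": -24},
  {"offset": [-5, -13, -17], "turn": -32},
  {"offset": [-7, -18, -17], "turn": -40},
  {"offset": [-9, -23, -17], "turn": -48},
  {"offset": [-11, -28, -17], "turn": -56},
])

```text
t: 17.9
eef_pos: [0.5873, 0.1837, 0.4121]
ee_rot: [-3.141, 0.0, 0.925]
force: [1.0, 0.3, -1.2]
width: 0.0319
```

```bash
python3 - <<'E'
from h import *
move(.5498,.3552,.25,54.8)
E
```

```text
t 17.9 MOVE off [ 11.44 -13.32   0.32] turn -1.8 or 178.2 | yaw now 53.0 grasp now [0.5873 0.1837 0.2531] w 0.0319 F [ 1.   0.3 -1.2]
```

Emit:
send_rows([
  {"offset": [3, -3.5, 0.3], "turn": -1.8},
  {"offset": [6.2, -7.2, 0.3], "turn": -1.8},
  {"offset": [9.4, -10.9, 0.3], "turn": -1.8},
  {"offset": [11.4, -13.3, 0.3], "turn": -1.8},
  {"offset": [11.4, -13.3, 0.3], "turn": -1.8},
  {"offset": [11.4, -13.3, 3.3], "turn": -1.8},
  {"offset": [11.4, -13.3, 6.3], "turn": -1.8},
  {"offset": [11.4, -13.3, 6.3], "turn": -1.8},
])

```text
t: 18.7
eef_pos: [0.5505, 0.3521, 0.3444]
ee_rot: [-3.139, 0.008, 0.95]
force: [-0.5, -0.6, -1.4]
width: 0.0316
```

Emit:
send_rows([
  {"offset": [0, 0, 0], "turn": 0},
  {"offset": [0, 0, 0], "turn": 0},
])

```text
t: 18.9
eef_pos: [0.5524, 0.3535, 0.3512]
ee_rot: [3.141, -0.002, 0.951]
force: [-0.1, -0.8, -0.5]
width: 0.0316
```

```bash
python3 - <<'E'
from h import *
port()
E
```

```text
t 18.9 MOVE off [ 0.07 -0.28  7.92] turn -0.3 or 179.7 | yaw now 54.5 grasp now [0.5527 0.3537 0.1922] w 0.0316 F [-0.1 -0.8 -0.5]
nut box 231 179 49 40 tip along tool x mm 38.0 sides across [ 13.7 -13.1]
grasp ux,uy (want .6078,-.245) 0.6073 -0.2475
```

Emit:
send_rows([
  {"offset": [-0.08, -0.25, 0], "turn": -0.3},
  {"offset": [-0.08, -0.25, 1.5], "turn": -0.3},
  {"offset": [-0.08, -0.25, 3], "turn": -0.3},
  {"offset": [-0.08, -0.25, 4.5], "turn": -0.3},
  {"offset": [-0.08, -0.25, 6], "turn": -0.3},
  {"offset": [-0.08, -0.25, 7], "turn": -0.3},
  {"offset": [-0.08, -0.25, 7.9], "turn": -0.3},
  {"offset": [-0.08, -0.25, 7.9], "turn": -0.3},
])

```text
t: 19.75
eef_pos: [0.549, 0.3541, 0.2695]
ee_rot: [-3.141, 0.001, 0.956]
force: [-0.3, -0.6, -0.9]
width: 0.0312
```

Emit:
send_rows([
  {"offset": [0, 0, 0], "turn": 0},
  {"offset": [0, 0, 0], "turn": 0},
  {"offset": [0, 0, 0], "turn": 0},
  {"offset": [0, 0, 0], "turn": 0},
  {"offset": [0, 0, 0], "turn": 0},
  {"offset": [0, 0, 0], "turn": 0},
], hand=0.1)

```text
t: 20.35
eef_pos: [0.5492, 0.3543, 0.2706]
ee_rot: [3.142, -0.0, 0.956]
force: [-0.3, -0.6, 0.2]
width: 0.0482
```

Emit:
send_rows([
  {"offset": [0, 0, -3], "turn": 0},
  {"offset": [0, 0, -7], "turn": 0},
  {"offset": [0, 0, -11], "turn": 0},
  {"offset": [0, 0, -14], "turn": 8.5},
  {"offset": [-4, 2, -14], "turn": 17},
  {"offset": [-8, 4, -14], "turn": 25.5},
  {"offset": [-12, 7, -14], "turn": 34},
  {"offset": [-14, 10, -13], "turn": 42.5},
], hand=0.4)

```text
t: 21.15
eef_pos: [0.5492, 0.18, 0.4025]
ee_rot: [-3.14, -0.003, 0.209]
force: [0.2, 0.3, 0.8]
width: 0.0612
```

```bash
python3 - <<'E'
from h import *
s=grab_frame("scene"); t=grab_frame("top")
cv2.imwrite("pics/s6.png",cv2.resize(s["frame"][60:320,100:500],(800,520)))
w=cloud(s); hsv=cv2.cvtColor(s["frame"],cv2.COLOR_BGR2HSV)
comps(t,.024,.075)
move(.5,.045,.23,6)
E
```

```text
light px [237. 109.] n 40 z [0.0262 0.0516 0.0732] rect [764.6  49.1] [18.5 53.2] 4.1
light px [301. 138.] n 153 z [0.0282 0.036  0.0663] rect [ 668.5 -161.6] [46.3 43.6] 17.7
light px [243. 169.] n 263 z [0.0309 0.0487 0.0575] rect [564.7  29.3] [62.  42.9] 6.4
light px [272. 171.] n 250 z [0.0308 0.0497 0.058 ] rect [560.2 -66.3] [43.7 60.8] 77.0
light px [302. 172.] n 257 z [0.0288 0.0495 0.0575] rect [ 556.6 -162.1] [60.1 43.5] 1.5
tan px [198.  98.] n 67 z [0.0541 0.0693 0.0724] rect [793.8 175.7] [47. 12.] 90.0
t 21.2 MOVE off [-7.65 12.05  1.1 ] turn 5.8 or -174.2 | yaw now 11.8 grasp now [0.5501 0.1786 0.2409] w 0.0614 F [-0.1 -0.8  0.7]
```

View pics/s6.png

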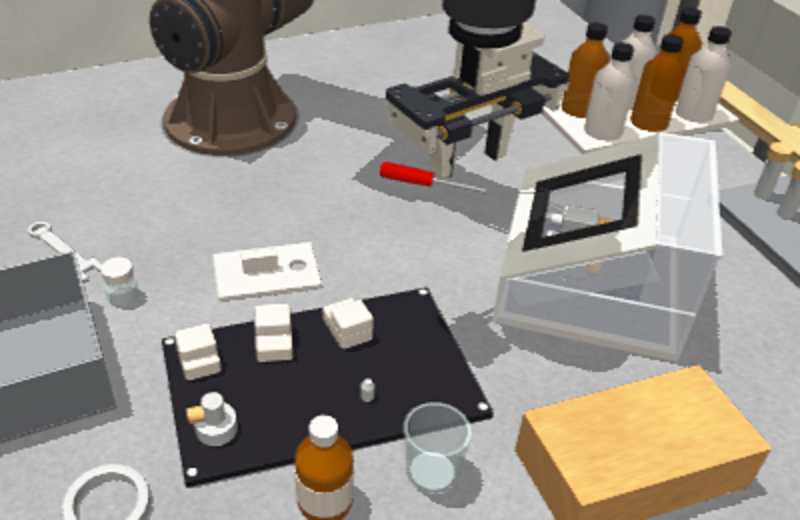

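Emit:
send_rows([
  {"offset": [-0.5, 5, 0], "turn": 5.8},
  {"offset": [-1, 10, 2], "turn": 5.8},
  {"offset": [-1.6, 15, 6], "turn": 5.8},
  {"offset": [-1.6, 15, 10], "turn": 5.8},
  {"offset": [-1.6, 15, 10], "turn": 5.8},
  {"offset": [-1.6, 15, 10], "turn": 5.8},
], hand=0.45)

```text
t: 21.85
eef_pos: [0.5667, 0.0323, 0.3]
ee_rot: [3.141, 0.002, 0.113]
force: [0.9, 0.2, -0.4]
width: 0.0635
```

```bash
python3 - <<'E'
from h import *
comps(grab_frame("top"),.024,.075,hi=(.62,.2))
move(.5655,.0285,.036,6)
E
```

```text
light px [273. 173.] n 163 z [0.0308 0.051  0.0578] rect [559.9 -65.9] [43.7 60.5] 78.1
light px [302. 172.] n 255 z [0.0295 0.0496 0.0583] rect [ 556.7 -161.7] [60.4 43.3] 1.5
light px [244. 176.] n 77 z [0.0286 0.0346 0.041 ] rect [544.1  27. ] [19.  42.4] 6.8
t 21.9 MOVE off [-0.25  0.42 10.65] turn 0.6 or -179.4 | yaw now 6.6 grasp now [0.5675 0.033  0.1425] w 0.0635 F [-1.   0.1  0.4]
```

Emit:
send_rows([
  {"offset": [-0.2, 0.4, 1], "turn": 0.6},
  {"offset": [-0.2, 0.4, 5], "turn": 0.6},
  {"offset": [-0.2, 0.4, 8.5], "turn": 0.6},
  {"offset": [-0.2, 0.4, 10.6], "turn": 0.6},
  {"offset": [-0.2, 0.4, 10.6], "turn": 0.6},
  {"offset": [-0.2, 0.4, 10.6], "turn": 0.6},
])

```text
t: 22.5
eef_pos: [0.5656, 0.0289, 0.1955]
ee_rot: [-3.142, -0.001, 0.104]
force: [0.2, 0.8, 0.8]
width: 0.0634
```

Emit:
send_rows([
  {"offset": [0, 0, 0], "turn": 0},
  {"offset": [0, 0, 0], "turn": 0},
  {"offset": [0, 0, 0], "turn": 0},
  {"offset": [0, 0, 0], "turn": 0},
  {"offset": [0, 0, 0], "turn": 0},
  {"offset": [0, 0, -4], "turn": 0},
  {"offset": [0, 0, -8], "turn": 0},
  {"offset": [0, 0, -13], "turn": 0},
], hand=-1, squeeze=12)

```text
t: 23.3
eef_pos: [0.5643, 0.0279, 0.3248]
ee_rot: [3.141, 0.003, 0.103]
force: [1.7, 1.4, 0.2]
width: 0.0442
```

```bash
python3 - <<'E'
from h import *
move(.46,-.34,.17,4.6)
E
```

```text
t 23.3 MOVE off [-14.14  35.52  -0.36] turn 1.3 or -178.7 | yaw now 5.9 grasp now [0.5638 0.0277 0.1658] w 0.0442 F [1.7 1.4 0.2]
```

Emit:
send_rows([
  {"offset": [-1.8, 4.5, 0], "turn": 1.3},
  {"offset": [-3.6, 9, 0], "turn": 1.3},
  {"offset": [-5.4, 13.5, 0], "turn": 1.3},
  {"offset": [-7.2, 18, 0], "turn": 1.3},
  {"offset": [-9, 22.5, 0], "turn": 1.3},
  {"offset": [-10.8, 27, 0], "turn": 1.3},
  {"offset": [-12.6, 31.5, 0], "turn": 1.3},
  {"offset": [-14.1, 35.5, 0], "turn": 1.3},
])

```text
t: 24.1
eef_pos: [0.46, -0.3415, 0.3248]
ee_rot: [3.141, -0.0, 0.08]
force: [1.8, -0.5, 0.2]
width: 0.0439
```

Emit:
send_rows([
  {"offset": [0, 0, 0], "turn": 0},
  {"offset": [0, 0, 0], "turn": 0},
])

```text
t: 24.3
eef_pos: [0.4604, -0.3406, 0.3242]
ee_rot: [-3.141, 0.0, 0.077]
force: [-0.4, 0.2, -0.1]
width: 0.0439
```

```bash
python3 - <<'E'
from h import *
g=grab_frame("wrist"); t=grab_frame("top"); 
cv2.imwrite("pics/w7.png",np.hstack([g["frame"][:, 60:450],cv2.resize(t["frame"][110:290,200:400],(400,384))]))
for c in (g,t):
    w=cloud(c); Z=w[...,2]; m=(Z>.083)&(Z<.097)&(w[...,0]>.36)&(w[...,0]<.66)&(w[...,1]<-.24)&(w[...,1]>-.48)
    P=w[m]; r=cv2.minAreaRect(P[:,:2].astype(np.float32)*1000); print(len(P),r)
move(.46,-.355,.09,4.6)
E
```

```text
5512 ((518.8226928710938, -356.9189147949219), (163.15362548828125, 160.45065307617188), 4.405261039733887)
127 ((500.2784118652344, -357.89727783203125), (200.0143280029297, 161.0391082763672), 4.4105119705200195)
t 24.4 MOVE off [-0.24  1.58  7.54] turn -0.0 or 180.0 | yaw now 4.6 grasp now [ 0.4612 -0.3391  0.1654] w 0.0434 F [ 0.5 -0.2 -0.4]
```

View pics/w7.png

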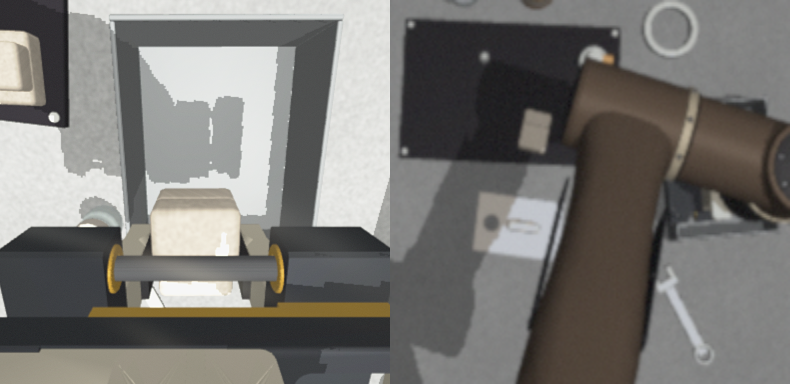

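Emit:
send_rows([
  {"offset": [-0.5, 2, 0], "turn": 0},
  {"offset": [-0.5, 2, 2], "turn": 0},
  {"offset": [-0.5, 2, 6], "turn": 0},
  {"offset": [-0.5, 2, 7.5], "turn": 0},
  {"offset": [-0.5, 2, 7.5], "turn": 0},
  {"offset": [-0.5, 2, 7.5], "turn": 0},
])

```text
t: 25.0
eef_pos: [0.4587, -0.3591, 0.25]
ee_rot: [3.141, -0.0, 0.082]
force: [0.3, -0.1, 0.3]
width: 0.0444
```

Emit:
send_rows([
  {"offset": [0, 0, 0], "turn": 0},
  {"offset": [0, 0, 0], "turn": 0},
  {"offset": [0, 0, 0], "turn": 0},
  {"offset": [0, 0, 0], "turn": 0},
  {"offset": [0, 0, 0], "turn": 0},
  {"offset": [0, 0, -4], "turn": 0},
  {"offset": [0, 0, -8], "turn": 0},
  {"offset": [0, 0, -10], "turn": 0},
], hand=0.45)

```text
t: 25.8
eef_pos: [0.4583, -0.3603, 0.353]
ee_rot: [3.139, -0.003, 0.081]
force: [1.0, -0.7, 0.8]
width: 0.0635
```

```bash
python3 - <<'E'
from h import *
move(.515,-.162,.20,3)
E
```

```text
t 25.8 MOVE off [  7.25 -19.31  -0.62] turn 1.6 or -178.4 | yaw now 4.6 grasp now [ 0.4589 -0.3607  0.194 ] w 0.0635 F [ 1.  -0.7  0.8]
```

Emit:
send_rows([
  {"offset": [1.8, -4.8, -0.5], "turn": 1.6},
  {"offset": [3.6, -9.6, -0.5], "turn": 1.6},
  {"offset": [5.4, -14.4, -0.5], "turn": 1.6},
  {"offset": [7.2, -19.3, -0.5], "turn": 1.6},
  {"offset": [7.2, -19.3, -0.5], "turn": 1.6},
  {"offset": [7.2, -19.3, -0.5], "turn": 1.6},
  {"offset": [7.2, -19.3, -0.5], "turn": 1.6},
])

```text
t: 26.5
eef_pos: [0.514, -0.1621, 0.3544]
ee_rot: [3.142, 0.0, 0.052]
force: [0.2, -0.2, -0.2]
width: 0.0639
```

```bash
python3 - <<'E'
from h import *
comps(grab_frame("wrist"),.024,.075,hi=(.64,.2))
move(.5567,-.162,.036,3)
E
```

```text
light px [167. 134.] n 2919 z [0.0332 0.0527 0.0553] rect [561.2 -67.2] [45.  61.9] 77.1
light px [259. 139.] n 2453 z [0.0349 0.0535 0.0553] rect [ 558.4 -163.8] [61.4 43.5] 2.0
t 26.6 MOVE off [ 4.29  0.16 15.93] turn -0.1 or 179.9 | yaw now 2.9 grasp now [ 0.5138 -0.1626  0.1953] w 0.0635 F [-0.4 -0.6  0.7]
```

Emit:
send_rows([
  {"offset": [4.5, 0.3, 1], "turn": 0.9},
  {"offset": [4.5, 0.3, 6], "turn": 0.9},
  {"offset": [4.5, 0.3, 11], "turn": 0.9},
  {"offset": [4.5, 0.3, 14.5], "turn": 0.9},
  {"offset": [4.5, 0.3, 15.9], "turn": 0.9},
  {"offset": [4.5, 0.3, 15.9], "turn": 0.9},
  {"offset": [4.5, 0.3, 15.9], "turn": 0.9},
])

```text
t: 27.25
eef_pos: [0.5591, -0.1636, 0.1953]
ee_rot: [3.141, 0.001, 0.035]
force: [-0.1, -0.2, -0.7]
width: 0.0639
```

Emit:
send_rows([
  {"offset": [0, 0, 0], "turn": 0},
  {"offset": [0, 0, 0], "turn": 0},
  {"offset": [0, 0, 0], "turn": 0},
  {"offset": [0, 0, 0], "turn": 0},
  {"offset": [0, 0, 0], "turn": 0},
  {"offset": [0, 0, -4], "turn": 0},
  {"offset": [0, 0, -8], "turn": 0},
  {"offset": [0, 0, -13], "turn": 0},
], hand=-1)

```text
t: 28.05
eef_pos: [0.5585, -0.1621, 0.3254]
ee_rot: [-3.141, 0.003, 0.036]
force: [1.2, -0.0, -0.3]
width: 0.0441
```

Emit:
send_rows([
  {"offset": [-1.2, 4.5, 0], "turn": 0},
  {"offset": [-2.4, 9, 0], "turn": 0},
  {"offset": [-3.6, 13.5, 0], "turn": -2.5},
  {"offset": [-4.8, 18, 0], "turn": -2.5},
  {"offset": [-5, 19.1, 0], "turn": -2.5},
  {"offset": [-5, 19.1, 0], "turn": -2.5},
  {"offset": [-5, 19.1, 0], "turn": -2.5},
])

```text
t: 28.75
eef_pos: [0.5161, -0.3547, 0.3251]
ee_rot: [-3.141, 0.0, 0.08]
force: [-0.0, 0.7, -0.7]
width: 0.0438
```

```bash
python3 - <<'E'
from h import *
move(.512,-.357,.10,4.5)
comps(grab_frame("wrist"),.02,.12,lo=(.38,-.47),hi=(.66,-.25),amin=300)
E
```

```text
t 28.8 MOVE off [-0.43  0.2   6.61] turn 0.1 or -179.9 | yaw now 4.6 grasp now [ 0.5161 -0.3547  0.1661] w 0.0438 F [-0.   0.7 -0.7]
light px [264. 132.] n 2587 z [0.0379 0.0901 0.0913] rect [ 549.  -354.3] [101.3 160.8] 4.5
```

Emit:
send_rows([
  {"offset": [3, 0.2, 0], "turn": 0},
  {"offset": [3, 0.2, 2], "turn": 0},
  {"offset": [3, 0.2, 6], "turn": 0},
  {"offset": [3, 0.2, 7.6], "turn": 0},
  {"offset": [3, 0.2, 7.6], "turn": 0},
  {"offset": [3, 0.2, 7.6], "turn": 0},
])

```text
t: 29.4
eef_pos: [0.5471, -0.3537, 0.25]
ee_rot: [3.141, -0.0, 0.082]
force: [0.1, 0.1, -0.6]
width: 0.0441
```

Emit:
send_rows([
  {"offset": [0, 0, 0], "turn": 0},
  {"offset": [0, 0, 0], "turn": 0},
  {"offset": [0, 0, 0], "turn": 0},
  {"offset": [0, 0, 0], "turn": 0},
  {"offset": [0, 0, 0], "turn": 0},
  {"offset": [0, 0, -4], "turn": 0},
  {"offset": [0, 0, -8], "turn": 0},
  {"offset": [0, 0, -10], "turn": 0},
], hand=0.45)

```text
t: 30.2
eef_pos: [0.5468, -0.3551, 0.3533]
ee_rot: [3.139, -0.004, 0.081]
force: [0.4, -0.4, 0.6]
width: 0.0632
```

```bash
python3 - <<'E'
from h import *
move(.515,-.057,.20,-13)
E
```

```text
t 30.2 MOVE off [ -0.77 -29.97  -0.65] turn 17.6 or -162.4 | yaw now 4.6 grasp now [ 0.5475 -0.3555  0.1943] w 0.0632 F [ 0.4 -0.4  0.6]
```

Emit:
send_rows([
  {"offset": [-0.1, -5, -0.5], "turn": 0},
  {"offset": [-0.2, -10, -0.5], "turn": 8},
  {"offset": [-0.4, -15, -0.5], "turn": 17.6},
  {"offset": [-0.6, -20, -0.5], "turn": 17.6},
  {"offset": [-0.8, -25, -0.5], "turn": 17.6},
  {"offset": [-0.8, -30, -0.5], "turn": 17.6},
  {"offset": [-0.8, -30, -0.5], "turn": 17.6},
  {"offset": [-0.8, -30, -0.5], "turn": 17.6},
])

```text
t: 31.0
eef_pos: [0.5142, -0.0548, 0.3548]
ee_rot: [-3.141, -0.001, -0.224]
force: [-0.0, -0.8, -0.6]
width: 0.0635
```

```bash
python3 - <<'E'
from h import *
comps(grab_frame("wrist"),.024,.075,hi=(.64,.2))
move(.5612,-.0672,.036,-13)
E
```

```text
light px [257. 138.] n 2606 z [0.0351 0.0533 0.0552] rect [560.6 -67.2] [43.9 60.9] 77.0
t 31.1 MOVE off [ 4.82  0.06 15.97] turn 0.1 or -179.9 | yaw now -12.9 grasp now [ 0.5144 -0.0559  0.1957] w 0.0631 F [-0.2 -0.3 -0.4]
```

Emit:
send_rows([
  {"offset": [4.8, 0.1, 1], "turn": 0},
  {"offset": [4.8, 0.1, 6], "turn": 0},
  {"offset": [4.8, 0.1, 11], "turn": 0},
  {"offset": [4.8, 0.1, 14.5], "turn": 0},
  {"offset": [4.8, 0.1, 15.9], "turn": 0},
  {"offset": [4.8, 0.1, 15.9], "turn": 0},
  {"offset": [4.8, 0.1, 15.9], "turn": 0},
])

```text
t: 31.75
eef_pos: [0.561, -0.0694, 0.1951]
ee_rot: [3.141, 0.001, -0.229]
force: [0.5, -0.1, 0.3]
width: 0.0636
```

Emit:
send_rows([
  {"offset": [0, 0, 0], "turn": 0},
  {"offset": [0, 0, 0], "turn": 0},
  {"offset": [0, 0, 0], "turn": 0},
  {"offset": [0, 0, 0], "turn": 0},
  {"offset": [0, 0, 0], "turn": 0},
  {"offset": [0, 0, -4], "turn": 0},
  {"offset": [0, 0, -8], "turn": 0},
  {"offset": [0, 0, -13], "turn": 0},
], hand=-1)

```text
t: 32.55
eef_pos: [0.5601, -0.0679, 0.3255]
ee_rot: [3.141, 0.003, -0.227]
force: [0.5, 0.6, -0.4]
width: 0.0438
```

Emit:
send_rows([
  {"offset": [0.1, 5, -2], "turn": 0},
  {"offset": [0.2, 10, -2], "turn": -8},
  {"offset": [0.4, 15, -2], "turn": -17.5},
  {"offset": [0.5, 20, -2], "turn": -17.5},
  {"offset": [0.6, 25, -2], "turn": -17.5},
  {"offset": [0.6, 29.6, -2], "turn": -17.5},
  {"offset": [0.6, 29.6, -2], "turn": -17.5},
  {"offset": [0.6, 29.6, -2], "turn": -17.5},
])

```text
t: 33.35
eef_pos: [0.4993, -0.3591, 0.3448]
ee_rot: [-3.141, 0.001, 0.075]
force: [-0.6, 0.5, -0.9]
width: 0.044
```

```bash
python3 - <<'E'
from h import *
move(.50,-.357,.13,4.5)
g=grab_frame("wrist"); s=grab_frame("scene")
cv2.imwrite("pics/w8.png",np.hstack([g["frame"][:, 60:450],cv2.resize(s["frame"][150:300,50:206],(400,384))]))
E
```

```text
t 33.4 MOVE off [ 0.09 -0.2   5.58] turn -0.2 or 179.8 | yaw now 4.3 grasp now [ 0.4992 -0.359   0.1858] w 0.044 F [-0.6  0.5 -0.9]
```

View pics/w8.png

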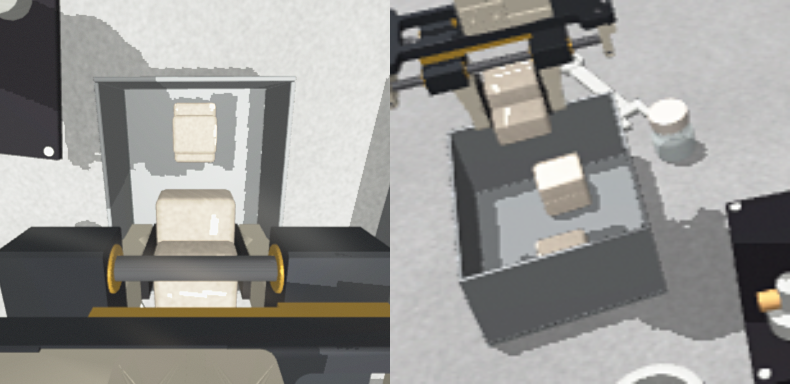

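Emit:
send_rows([
  {"offset": [0.1, -0.2, 2], "turn": 0},
  {"offset": [0.1, -0.2, 5], "turn": 0},
  {"offset": [0.1, -0.2, 7.8], "turn": 0},
  {"offset": [0.1, -0.2, 7.8], "turn": 0},
  {"offset": [0.1, -0.2, 7.8], "turn": 0},
])

```text
t: 33.95
eef_pos: [0.5017, -0.3546, 0.2679]
ee_rot: [3.141, 0.001, 0.081]
force: [-0.2, -0.1, 0.6]
width: 0.044
```

Emit:
send_rows([
  {"offset": [0, 0, 0], "turn": 0},
  {"offset": [0, 0, 0], "turn": 0},
  {"offset": [0, 0, 0], "turn": 0},
  {"offset": [0, 0, 0], "turn": 0},
  {"offset": [0, 0, 0], "turn": 0},
  {"offset": [0, 0, -4], "turn": 0},
  {"offset": [0, 0, -8], "turn": 0},
  {"offset": [0, 0, -12], "turn": 0},
], hand=0.45)

```text
t: 34.75
eef_pos: [0.5007, -0.3557, 0.3888]
ee_rot: [-3.141, 0.001, 0.078]
force: [0.8, 0.8, -0.6]
width: 0.063
```

```bash
python3 - <<'E'
from h import *
g=grab_frame("scene"); w=cloud(g); Z=w[...,2]
cv2.imwrite("pics/s9.png",cv2.resize(g["frame"][60:320,60:500],(800,473)))
m=(Z>.03)&(Z<.15)&(w[...,0]>.41)&(w[...,0]<.59)&(w[...,1]<-.29)&(w[...,1]>-.43)&(g["frame"].max(2)>110); print("bin z",np.percentile(Z[m],[5,50,95,99]))
hsv=cv2.cvtColor(g["frame"],cv2.COLOR_BGR2HSV); X,Y=w[...,0],w[...,1]
m=((hsv[...,2]>170)&(hsv[...,1]<40)&(X>.36)&(X<.5)&(Y>-.14)&(Y<.08)&(Z<.03)).astype(np.uint8)
k,l,s,c=cv2.connectedComponentsWithStats(m); i=1+np.argmax(s[1:,4]); M=(l==i).astype(np.uint8)
cs,h=cv2.findContours(M,cv2.RETR_CCOMP,cv2.CHAIN_APPROX_NONE)
for q,hh in zip(cs,h[0]):
    if len(q)>10:
        P=onz(g,q.reshape(-1,2),.008)[:,:2]; print(hh[3],len(q),cv2.minAreaRect((P*1000).astype(np.float32)))
move(.415,-.02,.25,-2)
E
```

```text
bin z [0.04007003 0.04887518 0.06525031 0.06837741]
-1 247 ((435.89691162109375, -55.3253173828125), (172.43197631835938, 143.07969665527344), 88.99016571044922)
0 28 ((421.1263427734375, 2.5442867279052734), (26.15131378173828, 29.98113441467285), 39.25992965698242)
0 55 ((397.2460632324219, -45.172454833984375), (55.33838653564453, 54.69869613647461), 79.52371215820312)
t 34.8 MOVE off [ -5.98 -34.25  -1.48] turn 6.6 or -173.4 | yaw now 4.6 grasp now [ 0.5032 -0.3576  0.2378] w 0.0635 F [ 2.8 -1.9  8.3]
```

View pics/s9.png

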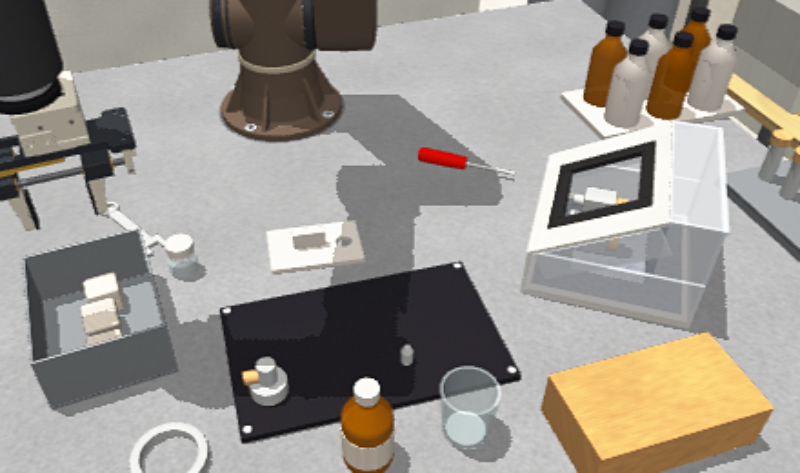

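```bash
python3 - <<'E'
from h import *
print(get_state()["q"].round(2))
move(.415,-.10,.21,86)
g=grab_frame("scene"); w=cloud(g); X,Y,Z=w[...,0],w[...,1],w[...,2]
th=np.radians(54.8);ux=np.array([np.cos(th),np.sin(th)]); A=X*ux[0]+Y*ux[1]-.606; B=-X*ux[1]+Y*ux[0]+.245
rz=-.5*A+.866*(Z-.127)
V=g["frame"].max(2); m=(abs(A)<.1)&(abs(B)<.1)&(rz<-.012)
print(m.sum(),np.nanpercentile(Z[m],[1,50,90,99]),"rim z max",np.nanpercentile(rz[m],[50,90,99]))
m2=m&(V>120)&(Z>.03); print(m2.sum(), np.c_[A[m2],B[m2],Z[m2],rz[m2]][::max(1,m2.sum()//12)].round(3))
E
```

```text
[-0.3   0.26 -0.14  0.   -1.15  1.95]
t 34.8 MOVE off [ -6.65 -26.3    2.56] turn -81.4 or 98.6 | yaw now 4.6 grasp now [ 0.5032 -0.3576  0.2378] w 0.0635 F [ 2.8 -1.9  8.3]
558 [-0.00179802  0.01322355  0.1082643   0.11066287] rim z max [-0.06191829 -0.01735817 -0.01233629]
177 [[-0.012  0.017  0.106 -0.012]
 [ 0.011  0.012  0.108 -0.022]
 [ 0.021  0.01   0.109 -0.026]
 [-0.006 -0.007  0.109 -0.013]
 [-0.003 -0.011  0.109 -0.014]
 [ 0.032  0.005  0.105 -0.035]
 [ 0.005 -0.015  0.111 -0.017]
 [-0.033 -0.006  0.092 -0.014]
 [ 0.003 -0.014  0.106 -0.019]
 [-0.016 -0.017  0.101 -0.015]
 [ 0.018 -0.017  0.109 -0.025]
 [-0.022 -0.015  0.091 -0.02 ]
 [-0.035  0.001  0.069 -0.033]]
```

Emit:
send_rows([
  {"offset": [-0.8, -4.5, 0], "turn": 8.5},
  {"offset": [-1.6, -9, 0], "turn": 17},
  {"offset": [-2.4, -13.5, 0], "turn": 25.5},
  {"offset": [-3.2, -18, 0], "turn": 34},
  {"offset": [-4, -22.5, 0], "turn": 42.5},
  {"offset": [-4.8, -27, 0], "turn": 51},
  {"offset": [-5.5, -31.5, 1], "turn": 59.5},
  {"offset": [-5.9, -35, 2.5], "turn": 68},
], hand=0)

```text
t: 35.65
eef_pos: [0.4183, -0.0267, 0.3689]
ee_rot: [-3.139, -0.001, -0.977]
force: [1.0, 1.1, -0.4]
width: 0.0435
```

```bash
python3 - <<'E'
from h import *
move(.415,.02,.21,-94)
E
```

```text
t 35.6 MOVE off [-4.06 -2.34 -0.01] turn 38.0 or -142.0 | yaw now -56.0 grasp now [ 0.4188 -0.0265  0.2099] w 0.0435 F [ 1.   1.1 -0.4]
```

Emit:
send_rows([
  {"offset": [-2, -1.1, 0], "turn": 8},
  {"offset": [-4.1, -2.3, 0], "turn": 16},
  {"offset": [-4.1, -2.3, 0], "turn": 24},
  {"offset": [-4.1, -2.3, 0], "turn": 32},
  {"offset": [-4.1, -2.3, 0], "turn": 38},
  {"offset": [-4.1, -2.3, 0], "turn": 38},
  {"offset": [-4.1, -2.3, 0], "turn": 38},
])

```text
t: 36.35
eef_pos: [0.4147, 0.0187, 0.3682]
ee_rot: [-3.141, 0.0, -1.632]
force: [0.7, 0.1, 0.9]
width: 0.0439
```

```bash
cat >> h.py <<'E'
def cover(g,lo=(.34,-.2),hi=(.5,.12)):
    w=cloud(g); X,Y,Z=w[...,0],w[...,1],w[...,2]
    ws=(X>lo[0])&(X<hi[0])&(Y>lo[1])&(Y<hi[1])
    rib=ws&(Z>.033)&(Z<.045); P=w[rib]; print("rib n",len(P),cv2.minAreaRect((P[:,:2]*1000).astype(np.float32)),"z",np.median(P[:,2]) if len(P) else 0)
    m=((g["frame"].max(2)>150)&ws&(Z>.005)&(Z<.05)).astype(np.uint8)
    cs,h=cv2.findContours(m,cv2.RETR_CCOMP,cv2.CHAIN_APPROX_NONE)
    for q,hh in zip(cs,h[0]):
        if len(q)>25:
            p=onz(g,q.reshape(-1,2),.008)[:,:2]*1000; print("hole" if hh[3]>=0 else "outer",len(q),[np.round(a,1) for a in cv2.minAreaRect(p.astype(np.float32))])
E
python3 - <<'E'
from h import *
g=grab_frame("wrist"); np.savez("w10.npz",**g); cv2.imwrite("pics/w10.png",g["frame"]); cover(g)
move(.4125,-.05,.029,-94)
E
```

```text
rib n 605 ((415.07763671875, -48.329795837402344), (49.864070892333984, 14.026281356811523), 83.01617431640625) z 0.03813889067126647
outer 390 [array([416.1, -40.3]), array([140.2,  90.1]), np.float64(82.8)]
hole 58 [array([422. ,   3.7]), array([25., 26.]), np.float64(86.4)]
t 36.4 MOVE off [ 6.87 -0.19 18.02] turn 0.5 or -179.5 | yaw now -93.5 grasp now [0.4148 0.0187 0.2092] w 0.0436 F [ 1.   0.5 -0.6]
```

View pics/w10.png

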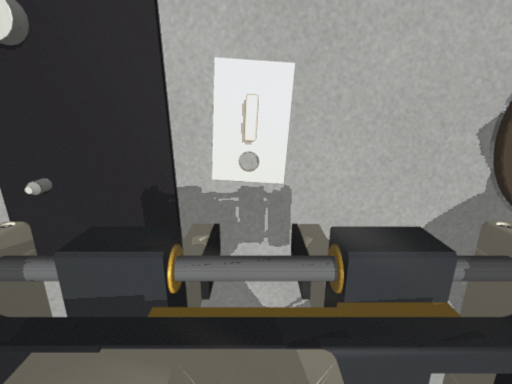

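Emit:
send_rows([
  {"offset": [4, -0.3, 2], "turn": 3.6},
  {"offset": [6.7, -0.4, 5], "turn": 3.6},
  {"offset": [6.7, -0.4, 10], "turn": 3.6},
  {"offset": [6.7, -0.4, 14], "turn": 3.6},
  {"offset": [6.7, -0.4, 16], "turn": 3.6},
  {"offset": [6.7, -0.4, 17], "turn": 3.6},
  {"offset": [6.7, -0.4, 17], "turn": 3.6},
  {"offset": [6.7, -0.4, 17], "turn": 3.6},
])

```text
t: 37.2
eef_pos: [0.4147, -0.0483, 0.1983]
ee_rot: [3.141, -0.0, -1.697]
force: [-0.2, 0.5, 0.5]
width: 0.0436
```

```bash
python3 - <<'E'
from h import *
move(.4151,-.0483,.029,-97)
E
```

```text
t 37.2 MOVE off [-0.01 -0.04  1.03] turn -0.2 or 179.8 | yaw now -97.2 grasp now [ 0.4147 -0.0484  0.0393] w 0.0436 F [-0.2  0.5  0.5]
```

Down the last centimetre, close at 30 N, lift 6 cm.

Emit:
send_rows([
  {"offset": [0, 0, 0.6], "turn": 0},
  {"offset": [0, 0, 1], "turn": 0},
  {"offset": [0, 0, 1], "turn": 0},
])

```text
t: 37.5
eef_pos: [0.4143, -0.0483, 0.1881]
ee_rot: [-3.142, 0.0, -1.698]
force: [-0.0, 0.3, -0.1]
width: 0.0439
```

Emit:
send_rows([
  {"offset": [0, 0, 0], "turn": 0},
  {"offset": [0, 0, 0], "turn": 0},
  {"offset": [0, 0, 0], "turn": 0},
  {"offset": [0, 0, 0], "turn": 0},
  {"offset": [0, 0, 0], "turn": 0},
  {"offset": [0, 0, -1.5], "turn": 0},
  {"offset": [0, 0, -4], "turn": 0},
  {"offset": [0, 0, -8], "turn": 0},
], hand=-1, squeeze=35)

```text
t: 38.3
eef_pos: [0.4133, -0.0486, 0.2673]
ee_rot: [3.136, -0.002, -1.698]
force: [1.9, -0.0, -2.1]
width: 0.0137
```

```bash
python3 - <<'E'
from h import *
move(.55,.0,.15,176)
t=grab_frame("top"); w=cloud(t); m=(w[...,2]>.025)&(abs(w[...,0]-.677)<.02)&(abs(w[...,1]-.0155)<.02); print("pin top",np.median(w[m],0), get_state()["q"].round(2))
E
```

```text
t 38.3 MOVE off [ -6.56 -12.92  -4.25] turn 86.7 or -93.3 | yaw now -97.3 grasp now [ 0.4125 -0.0489  0.1083] w 0.0137 F [ 1.9 -0.  -2.1]
pin top [0.67512453 0.0167102  0.03272404] [ 0.36  0.07 -0.71  0.   -0.79 -0.49]
```

```bash
python3 - <<'E'
from h import *
for n in("w2","w5","w6","w10","top0","scene0"):
    g=dict(np.load(n+".npz")); w=cloud(g)
    b=(g["frame"].max(2)>90)&(w[...,2]>.016)&(np.hypot(w[...,0]-.676,w[...,1]-.016)<.025)
    m=b&(w[...,2]>.0375)
    if b.sum()<5: print(n,"none"); continue
    P=w[m]; vv,uu=np.where(b)
    print(n,m.sum(),P.mean(0).round(4) if m.sum() else "", "allpts bbox",w[b].min(0).round(3),w[b].max(0).round(3))
E
```

```text
w2 111 [0.6757 0.0163 0.0396] allpts bbox [0.668 0.008 0.021] [0.684 0.023 0.042]
w5 88 [0.6765 0.0163 0.0398] allpts bbox [0.669 0.008 0.017] [0.684 0.024 0.042]
w6 915 [0.6597 0.0058 0.2325] allpts bbox [0.653 0.003 0.016] [0.684 0.023 0.26 ]
w10 67 [0.6749 0.0153 0.0399] allpts bbox [0.668 0.008 0.017] [0.684 0.023 0.042]
top0 7 [0.6745 0.0166 0.0398] allpts bbox [0.67  0.013 0.024] [0.68  0.024 0.045]
scene0 14 [0.6782 0.0155 0.0401] allpts bbox [0.671 0.007 0.016] [0.686 0.02  0.042]
```

Emit:
send_rows([
  {"offset": [-1, -2, -4], "turn": 8.5},
  {"offset": [-2, -4, -4.2], "turn": 17},
  {"offset": [-3, -6, -4.2], "turn": 25.5},
  {"offset": [-4, -8, -4.2], "turn": 34},
  {"offset": [-5, -10, -4.2], "turn": 42.5},
  {"offset": [-6, -12, -4.2], "turn": 51},
  {"offset": [-6.6, -13, -4.2], "turn": 59.5},
  {"offset": [-6.6, -13, -4.2], "turn": 68},
])

```text
t: 39.15
eef_pos: [0.553, 0.0012, 0.3092]
ee_rot: [-3.142, -0.001, -2.891]
force: [-0.9, -0.1, -2.0]
width: 0.0138
```

```bash
python3 - <<'E'
from h import *
move(.623,.016,.15,176); print(get_state()["q"].round(2))
E
```

```text
t 39.1 MOVE off [-7.15 -0.31  0.02] turn 18.4 or -161.6 | yaw now -165.6 grasp now [0.5529 0.0012 0.1502] w 0.0138 F [-0.9 -0.1 -2. ]
[ 0.36  0.24 -0.39 -0.   -0.94 -1.68]
```

Emit:
send_rows([
  {"offset": [-3.5, -0.1, 0], "turn": 8},
  {"offset": [-7.1, -0.3, 0], "turn": 14.4},
  {"offset": [-7.1, -0.3, 3], "turn": 14.4},
  {"offset": [-7.1, -0.3, 6], "turn": 14.4},
  {"offset": [-7.1, -0.3, 6], "turn": 14.4},
  {"offset": [-7.1, -0.3, 6], "turn": 14.4},
  {"offset": [-7.1, -0.3, 6], "turn": 14.4},
])

```text
t: 39.85
eef_pos: [0.6218, 0.0159, 0.2518]
ee_rot: [3.141, 0.002, -3.136]
force: [-0.1, -0.0, -2.1]
width: 0.0139
```

```bash
python3 - <<'E'
from h import *
move(.623,.016,.043,-180)
g=grab_frame("scene"); np.savez("s11.npz",**g); w=cloud(g)
cv2.imwrite("pics/s11.png",cv2.resize(g["frame"][150:300,180:380],(800,600),interpolation=cv2.INTER_CUBIC))
t=get_state()["eef_pos"][2]-.159-.0288+.008
m=((g["frame"].max(2)>130)&(abs(w[...,2]-t)<.012)&(w[...,0]>.5)&(w[...,0]<.75)&(abs(w[...,1]-.016)<.08)).astype(np.uint8)
cs,h=cv2.findContours(m,cv2.RETR_CCOMP,cv2.CHAIN_APPROX_NONE)
for q,hh in zip(cs,h[0]):
    if len(q)>12: print(hh[3],len(q),[np.round(a,1) for a in cv2.minAreaRect((onz(g,q.reshape(-1,2),t)[:,:2]*1000).astype(np.float32))])
E
```

```text
t 39.9 MOVE off [-0.11  0.    4.98] turn 0.3 or -179.7 | yaw now -179.7 grasp now [0.6221 0.016  0.0928] w 0.0139 F [-0.1 -0.  -2.1]
-1 167 [array([640.3,  14.5]), array([128.6,  91.2]), np.float64(0.5)]
0 27 [array([677.1,  14.7]), array([27.3, 21. ]), np.float64(72.2)]
-1 18 [array([561.3, -18.2]), array([23. ,  4.1]), np.float64(88.1)]
```

View pics/s11.png

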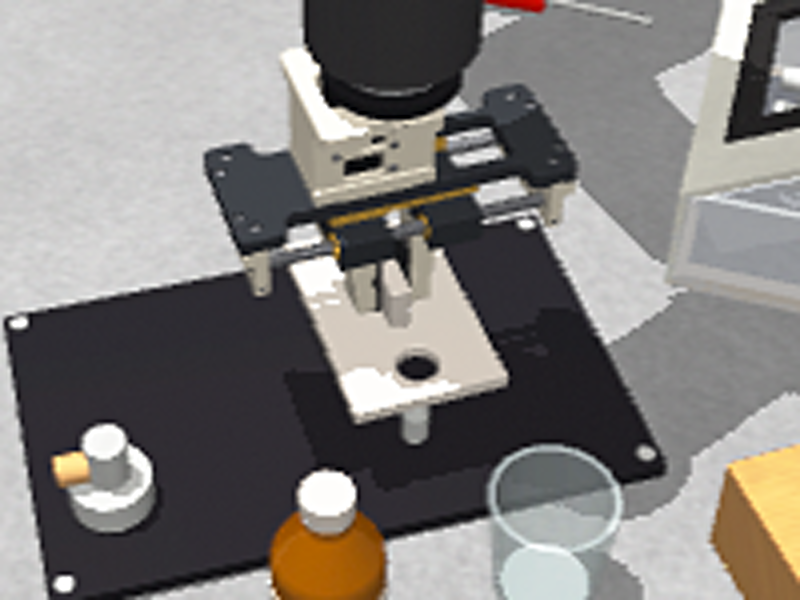

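Emit:
send_rows([
  {"offset": [-0.1, 0, 1.2], "turn": 0.3},
  {"offset": [-0.1, 0, 2.4], "turn": 0.3},
  {"offset": [-0.1, 0, 3.4], "turn": 0.3},
  {"offset": [-0.1, 0, 4.2], "turn": 0.3},
  {"offset": [-0.1, 0, 4.9], "turn": 0.3},
  {"offset": [-0.1, 0, 4.9], "turn": 0.3},
])

```text
t: 40.5
eef_pos: [0.6222, 0.0158, 0.2004]
ee_rot: [-3.141, -0.001, -3.141]
force: [0.1, 1.0, -1.1]
width: 0.0136
```

```bash
python3 - <<'E'
from h import *
move(.623,.016,.0425,-180)
E
```

```text
t 40.5 MOVE off [-0.08  0.02 -0.11] turn 0.0 or -180.0 | yaw now -180.0 grasp now [0.6221 0.0157 0.0414] w 0.0136 F [ 0.1  1.  -1.1]
```

Emit:
send_rows([
  {"offset": [0, 0, 0], "turn": 0},
  {"offset": [0, 0, 0], "turn": 0},
  {"offset": [0, 0, 0], "turn": 0},
  {"offset": [0, 0, 0], "turn": 0},
  {"offset": [0, 0, -2], "turn": 0},
  {"offset": [0, 0, -6], "turn": 0},
  {"offset": [0, 0, -11], "turn": 0},
  {"offset": [0, 0, -16], "turn": 0},
], hand=0)

```text
t: 41.3
eef_pos: [0.6219, 0.0157, 0.3628]
ee_rot: [-3.141, -0.001, -3.141]
force: [1.6, 1.0, 0.7]
width: 0.0437
```

Emit:
send_rows([
  {"offset": [4, 0, -1], "turn": 0},
  {"offset": [8, 0, -2], "turn": 0},
  {"offset": [12, 0, -2], "turn": 0},
  {"offset": [16, 0, -2], "turn": 0},
  {"offset": [16, 0, -2], "turn": 0},
  {"offset": [16, 0, -2], "turn": 0},
])

```text
t: 41.9
eef_pos: [0.4616, 0.0157, 0.3822]
ee_rot: [3.141, 0.002, -3.14]
force: [0.7, 0.2, 0.2]
width: 0.0436
```

```bash
python3 - <<'E'
from h import *
g=grab_frame("scene"); np.savez("s12.npz",**g); t=grab_frame("top")
cv2.imwrite("pics/s12.png",np.vstack([cv2.resize(g["frame"][70:300,40:500],(800,400)),cv2.resize(t["frame"][90:205,70:390],(800,200)) ]))
for n,c in(("scene",g),("top",t)):
    w=cloud(c); X,Y,Z=w[...,0],w[...,1],w[...,2]
    ws=(X>.54)&(X<.72)&(abs(Y-.016)<.06)
    pl=ws&(c["frame"].max(2)>130)&(Z>.014)&(Z<.027); A=w[pl]
    co=np.linalg.lstsq(np.c_[A[:,:2]-A[:,:2].mean(0),np.ones(len(A))],A[:,2],rcond=None)[0]; print(n,"plate z, tilt",co.round(4),len(A))
    pn=ws&(Z>.034)&(X>.66); print(" pin",w[pn].mean(0).round(4),pn.sum())
    r=cv2.minAreaRect((A[:,:2]*1000).astype(np.float32)); print(" rect",r)
    rb=ws&(Z>.045)&(X<.66); print(" rib",cv2.minAreaRect((w[rb][:,:2]*1000).astype(np.float32)))
th=np.radians(54.8);ux=np.array([np.cos(th),np.sin(th)]); w=cloud(g); X,Y,Z=w[...,0],w[...,1],w[...,2]
Aq=X*ux[0]+Y*ux[1]-.606; B=-X*ux[1]+Y*ux[0]+.245; rz=-.5*Aq+.866*(Z-.127); m=(abs(Aq)<.045)&(abs(B)<.05)&(rz<-.012)&(Z>.06)
print("probe top in port",np.nanpercentile(Z[m],[50,95]),np.median(Aq[m]),np.median(B[m]))
print(get_state()["t"],get_state()["force"].round(1))
E
```

```text
scene plate z, tilt [-0.0021  0.0013  0.0207] 1471
 pin [0.6788 0.0142 0.038 ] 28
 rect ((626.8497924804688, 11.429950714111328), (105.9690933227539, 147.91091918945312), 88.1848373413086)
 rib ((621.8880615234375, 15.002328872680664), (49.13335037231445, 13.79131031036377), 0.2511579394340515)
top plate z, tilt [-0.0034  0.0014  0.0198] 680
 pin [0.6765 0.0167 0.0382] 12
 rect ((633.4129638671875, 18.774309158325195), (89.68506622314453, 124.5866928100586), 89.9635009765625)
 rib ((619.779052734375, 16.393299102783203), (46.7317008972168, 13.091451644897461), 0.11636422574520111)
probe top in port [0.10587604 0.11053999] -0.00036462864288155927 -0.005253658023941565
42.0 [-0.2  1.3 -0.4]
```

View pics/s12.png

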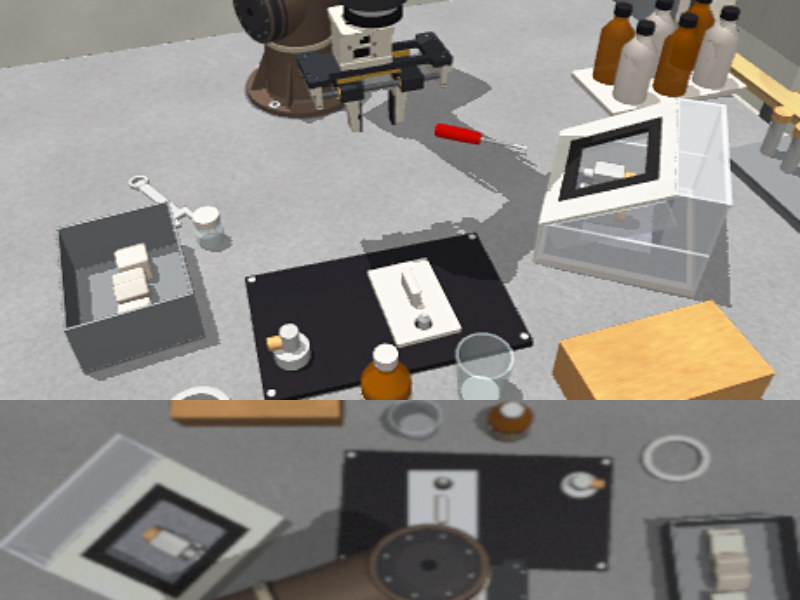

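```bash
python3 -c "
from station import *
print(job_done())"
```

```text
the job is handed in; nothing more can be done
None
```

I did the whole job and handed it in at about 42 s of the 208 s allowed. All three probes are in the dry box, all three foam pieces are in the bin, and the cover lies on the deck around the pin. I got no verdict back.

**Probes:** each went straight down through the port and was released just inside. The force reading stayed under about 2 N on every descent. That is the tool's own noise level, so it cannot confirm the 1 N rim limit by itself. I saw no rim contact in the pictures.

**Probe stack:** the last probe came to rest on top of the others. Its top is about 0.107 m above the table, so its centre is at about 0.092 m (limit 0.11 m) and about 30 mm below the port face (limit 20 mm). It had not moved between two checks about 7 s apart. I left it there because moving it risked touching the rim.

**Foam:** the third piece lies across the other two. Its top is at most 0.068 m above the table, so its middle is well under the 0.1 m limit.

**Cover:** the plate reads flat, with a tilt of about 0.002–0.004 rad and its top at about 0.0205 m, which matches lying on the deck. I turned it a quarter turn so the gripper stayed clear of the bottle and beaker. Both cameras put the hole about 4 mm off the pin centre, inside the 7 mm limit. The cameras disagree with each other by 1–2 mm.

**Bystanders:** they looked unmoved in the last pictures, but I did not measure each one again.

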